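# File the last assortment case in the sloping bin and shut its lid

### The arm

A 6-joint arm with a two-finger parallel gripper is mounted at the origin on the work surface. World frame = base frame: x ahead of the robot, y to its left, z up, the work surface at z = 0. Lengths are in mm, angles in rad, forces in N, time in s.
With the tool pointing down it reaches from about 350 to 875 mm from the base axis. Payload 4.2 kg.
Tool frame: the origin (TCP) lies between the finger pads; the fingertips stand 11 mm ahead of it and the grasp point (between the pads) lies 8 mm behind it; z points along the fingers, y is the direction in which the jaws open and shut (so a half turn about z gives the same grasp; the last joint's range is limited). The gripper opens to 85 mm and grips with 20 to 120 N. Pads are 22 mm wide; open, the fingers measure 114 mm over their backs; the gripper's body (76 mm by 85 mm) begins 54 mm behind the grasp point. The pads swing forward as they close: fully open they stand 13 mm farther back than shut.
Start: joints at [-0.871, 0.385, 0.008, 0, -1.194, -0.259], TCP at [266.676, -565.228, 242.312] pointing down, gripper open.
Joint ranges: [-3.14, 3.14], [-1.21, 2.06], [-1.07, 1.41], [-3.16, 2.05], [-2.99, -0.16], [-3.1, 3.1]. Speed limits (rad/s): [2.79, 2.79, 3.14, 3.14, 3.14, 3.14].

### API

Orientations are given as a unit quaternion [x, y, z, w].
In Python, from bench import * gives the robot as it stands. The module is installed in compiled form; this text tells all that it offers.
- The arm moves only by the tool drive_tool, never from a script. Its argument "increments" is a list of rows, each a list of 3 entries, a list of its own where there are three numbers: the gripper command: -1 is shut, 1 is fully open, values between are in proportion, then the shift along the tool's x, y, z scaled (see below), then the turn about the tool's z scaled (see below). In form: [[hand, [tx, ty, tz], turn], ...]. A call has 1 to 20 rows; each row shifts and turns the commanded pose from where the row before left it, along the tool's axes as they then stand; what a row does not reach is not made up. The controller multiplies each number of a shift by 0.3 m and each number of a turn by 2 rad. A row lasts 1/8 s, in which the tool goes at most 62.5 mm and 10.7 degrees, less where a joint would pass 70% of its speed; a pose out of reach is approached as far as the arm can. A call with a number of a shift or a turn outside -1 to 1 is refused whole. A call with a gripper value outside its range is refused whole. The fingers move at their own pace and stop on an object; the grip force is fixed at half the most. Time passes only in rows, so rows that do not move let the fingers close. It gives the time, the measured TCP pose, the force and the opening at its end, in the units of the state.
- read_state(): the state, without advancing time (a new reading comes with each control period).
- get_image(name): name is "side" or "top"; returns the picture (384x512x3 uint8, red, green, blue); there is no depth.
- calibration(name): a dict with "fovy" (degrees; the focal length in pixels is half the picture's height over the tangent of half this angle, whatever the lens; pixels are square), "cx", "cy" (the principal point, pixels), "R" (3x3) and "t" (3): a world point X has camera coordinates R X + t. Camera axes: x right, y down, z forward; pixel columns grow to the right and rows downward; lengths in mm; the calibration is good to about 2 mm. A picture is of the moment at which its call begins. calibration takes no time and is no camera call.
- job_done(): hands the job in, once; it reports no verdict.
The state is a dict: "clock": time; "joints": joint angles; "joint_vel": joint speeds; "joint_efforts": joint torques, N m; "position": TCP position; "ee_rot": TCP orientation; "contact_force": force on the tool from outside, world axes, zero at the start; "wrist_torque": the same for the moment, N m; "gripper_width": finger opening in mm.
Only numpy, scipy, OpenCV 4.12 (cv2) and the standard library are available. Lean on these libraries where they do the work, as an engineer would, in place of code of your own. Each camera call takes 0.05 s, during which the arm holds its last target.

### The job

Take the small parts case that stands by itself on the bench and file it in the gap in the row of cases in the sloping bin: the gap is a little too narrow, so work the case down between its neighbours so that they move apart and stay standing, and press it down until it sits on the floor of the bin like the rest. Then lower the bin's lid by its handle and guide it all the way down until it is gently shut: it must not drop or slam. Never tip the case over on its side, and leave everything else on the bench where it is.

Things in the scene. Friction and masses are not known exactly. Their poses are not given: they have to be found in the camera images.
- case_center (a point): loose case: plain grey plastic assortment box, two dark latches on top, standing alone on the bench. 120 long (x) x 48 thick (y) x 72 high (z), about 0.28 kg; this point is its centre, 36 above its underside. Only its top 16 mm has parallel faces; below that they taper evenly to a foot 24 wide, so it enters a gap like a wedge. Grasp it across its thickness, near the top.
- bin: grey open plastic bin, fixed on a steel stand that slopes it 30 degrees to the robot: outside 146 (x) x 298 (y) x 85 high (z), walls and floor 5 thick. Origin: centre of its underside; x runs up the slope away from the robot, y along the row, z out of its mouth (leaning 30 degrees from vertical towards the robot).
- bin_floor (a point): centre of the bin's inner floor, axes as the bin's. Cases stand here along the bin's z, and slide down against its low front wall: the centre of a filed case's underside is then at about x = -8 mm, z = 0 from here, and its top is 8 mm below the rim.
- gap (a point): fixed point on the bin's floor in the middle of the gap in the row at the start (any of the five inner places), where the filed case has the centre of its underside; axes as the bin's. The gap is about 40 wide between its neighbours' tops; the row has some 8 mm of slack at each end, so they give way to the 48 mm case when it is pressed in (up to about 15 N).
- lid (a joint): angle of the bin's lid (rad): 0 shut on the rim; at the start 2.1 to 2.2, leaning open beyond upright (2.09), stop at 2.22. Plain hinge, almost no friction: below about 1.9 it falls shut by itself unless held. 0.3 kg.
- lid_handle (a point): middle of the lid's black bow handle: round bar 10 thick, 130 long, along the bin's y, 44 mm beyond the lid's front edge in the lid's plane, a leg to the lid at each end (120 clear between them), open space between bar and lid. 190 from the hinge line, 3.5 above the lid's underside (lid 5 thick). Axes turn with the lid: x to the hinge, z out of its upper side.
- lid_hinge (a point): middle of the lid's hinge line, on top of the bin's far (upper) rim; the line is parallel to the bin's y; axes as the bin's.
- row1: one of the six filed cases: like the loose case but 38 mm thick (120 x 38 x 72 high, same taper to a foot 24 wide, 0.3 kg), standing in the bin. Origin: centre of its underside, z to its top, y along the row. Not to be toppled or taken out.
- row2: one of the six filed cases: like the loose case but 38 mm thick (120 x 38 x 72 high, same taper to a foot 24 wide, 0.3 kg), standing in the bin. Origin: centre of its underside, z to its top, y along the row. Not to be toppled or taken out.
- row3: one of the six filed cases: like the loose case but 38 mm thick (120 x 38 x 72 high, same taper to a foot 24 wide, 0.3 kg), standing in the bin. Origin: centre of its underside, z to its top, y along the row. Not to be toppled or taken out.
- row4: one of the six filed cases: like the loose case but 38 mm thick (120 x 38 x 72 high, same taper to a foot 24 wide, 0.3 kg), standing in the bin. Origin: centre of its underside, z to its top, y along the row. Not to be toppled or taken out.
- row5: one of the six filed cases: like the loose case but 38 mm thick (120 x 38 x 72 high, same taper to a foot 24 wide, 0.3 kg), standing in the bin. Origin: centre of its underside, z to its top, y along the row. Not to be toppled or taken out.
- row6: one of the six filed cases: like the loose case but 38 mm thick (120 x 38 x 72 high, same taper to a foot 24 wide, 0.3 kg), standing in the bin. Origin: centre of its underside, z to its top, y along the row. Not to be toppled or taken out.
- spray_can: bare aluminium spray can, 66 across, 170 high, standing behind the loose case. Origin: middle of its underside. To be left alone.
- spool: empty plastic spool, 90 across, 60 high. Origin: middle of its underside. To be left alone.
- tin: round flat aluminium tin, 94 across, 30 high, near the robot. Origin: middle of its underside. To be left alone.
- driver: screwdriver, 190 long, lying near the robot. Origin: middle of its underside (of its length, on its axis). To be left alone.
- jar: amber glass jar with a white lid, 76 across, 100 high, right of the bin. Origin: middle of its underside. To be left alone.
- big_case: large grey case lying flat, 150 x 200 x 45, right of the bin. Origin: middle of its underside. To be left alone.
- profile: aluminium angle offcut lying on the bench, 180 x 30 x 33, left. Origin: middle of its underside. To be left alone.

How it is judged:
By the outcome, as a careful person would: the job done as asked, in the order asked, and still so for the second after the job is handed in, with the robot touching nothing.
It also fails if it takes over 61 s, if anything falls off the work surface, if the arm or the gripper's body presses on something with over 40 N, if the wrist force passes 120 N, or if a joint passes its speed limit or range.

## Working session

There is one attempt and no reset: what is moved stays moved. The work goes in short steps, Python scripts to look and compute and a tool call to move; the robot and the scene stay as the last step left them, time stands still between calls to the robot, and variables do not carry over. Pictures are saved under pics/ and viewed, and the job is handed in when it is done.

Besides the shell and the picture viewer there is one more tool, called after "Call:" as name([rows], argument=value, ...), one row to a line, values as JSON. drive_tool: Moves the arm, as the interface text tells. Shifts and turns lie within -1 to 1; 1 stands for 0.3 m of shift or 2 rad of turn. Its arguments: {"type":"object","properties":{"increments":{"type":"array"}},"required":["increments"]}

```bash
ls; mkdir -p pics; python3 - <<'E'
from bench import *
import cv2,json
print(read_state())
for n in("side","top"):
    im=get_image(n); cv2.imwrite(f"pics/{n}0.png",im[:,:,::-1]); print(n,calibration(n))
E
```

```text
pics
{'clock': 0.0, 'joints': array([-8.71362094e-01,  3.85587066e-01,  6.59961270e-03, -5.17244400e-04,
       -1.19402967e+00, -2.58588086e-01]), 'joint_vel': array([-0.00040732,  0.00018472, -0.00150758,  0.0015803 ,  0.00052091,
        0.00066342]), 'joint_efforts': array([-6.66953056e-04, -3.92291486e+01,  1.88407302e+01,  4.18608248e+00,
       -4.50795822e-03,  3.39222325e-06]), 'position': array([ 266.45422135, -564.71442716,  241.19019753]), 'ee_rot': array([-2.18549228e-01,  9.75825263e-01,  1.09621299e-03, -2.98461739e-04]), 'contact_force': array([0.06915409, 0.36343958, 0.47370735]), 'wrist_torque': array([ 0.05696104,  0.00745617, -0.04982656]), 'gripper_width': 85.39160440854813}
side {'fovy': 56.67955032007841, 'cx': 261.2407619236535, 'cy': 186.8166659213826, 'R': array([[-0.72809839, -0.68535551, -0.01267146],
       [-0.39477195,  0.43436128, -0.80962052],
       [ 0.56038187, -0.58448106, -0.58681688]]), 't': array([ 358.51823733,  290.66845665, 1119.39258761])}
top {'fovy': 45.76037127066339, 'cx': 252.84623584435883, 'cy': 190.40467879219852, 'R': array([[ 0.00537096, -0.99998227,  0.00257028],
       [-0.97898511, -0.00578214, -0.20384977],
       [ 0.20386102, -0.0014214 , -0.97899881]]), 't': array([  18.0785315 ,  548.40332351, 1322.15076972])}
```

```bash
python3 - <<'E'
import cv2
for n in("side","top"):
    im=cv2.imread(f"pics/{n}0.png"); cv2.imwrite(f"pics/{n}0b.png",cv2.resize(im,(800,600),interpolation=cv2.INTER_CUBIC))
E
```

```text
(no output)
```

View pics/side0b.png

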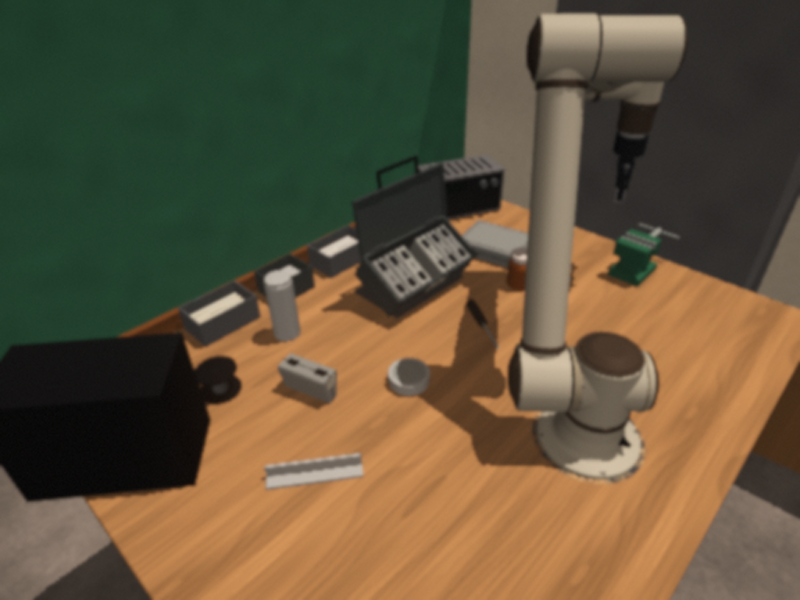

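View pics/top0b.png

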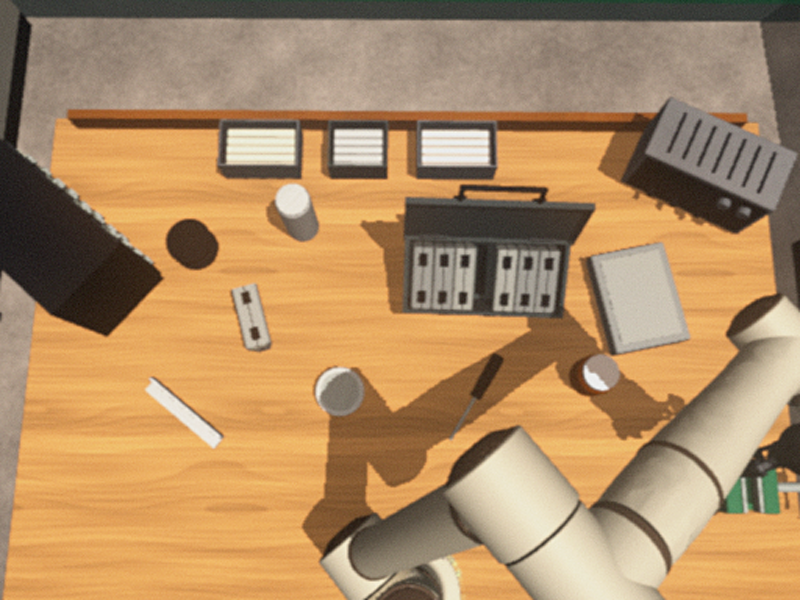

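```bash
cat > h.py <<'E'
from bench import *
import numpy as np, cv2
def cam(n):
    c=calibration(n); f=192/np.tan(np.radians(c['fovy'])/2); return f,c['cx'],c['cy'],np.array(c['R']),np.array(c['t'])
def proj(n,X):
    f,cx,cy,R,t=cam(n); X=np.atleast_2d(X); p=X@R.T+t; return np.c_[f*p[:,0]/p[:,2]+cx,f*p[:,1]/p[:,2]+cy]
def ray(n,u,v):
    f,cx,cy,R,t=cam(n); d=R.T@np.array([(u-cx)/f,(v-cy)/f,1]); return -R.T@t,d/np.linalg.norm(d)
def atz(n,u,v,z):
    o,d=ray(n,u,v); return o+d*(z-o[2])/d[2]
def tri(ps,pt):
    o1,d1=ray('side',*ps);o2,d2=ray('top',*pt)
    A=np.c_[d1,-d2]; s=np.linalg.lstsq(A,o2-o1,rcond=None)[0]
    a=o1+s[0]*d1;b=o2+s[1]*d2; return (a+b)/2,np.linalg.norm(a-b)
def crop(src,u0,v0,w,h,out,k=None):
    im=cv2.imread(src)[v0:v0+h,u0:u0+w]; k=k or int(min(800//w,600//h))
    im=cv2.resize(im,None,fx=k,fy=k,interpolation=cv2.INTER_CUBIC)
    for u in range((u0//10+1)*10,u0+w,10):
        x=(u-u0)*k; cv2.line(im,(x,0),(x,8 if u%50 else 16),(0,255,255),1); 
        if u%20==0: cv2.putText(im,str(u),(x-10,26),0,.4,(0,255,255),1)
    for v in range((v0//10+1)*10,v0+h,10):
        y=(v-v0)*k; cv2.line(im,(0,y),(8,y),(0,255,255),1)
        if v%20==0: cv2.putText(im,str(v),(10,y+4),0,.4,(0,255,255),1)
    cv2.imwrite(out,im)
E
python3 - <<'E'
from h import *
crop('pics/top0.png',250,110,140,100,'pics/t_bin.png')
crop('pics/top0.png',140,110,80,120,'pics/t_case.png',5)
crop('pics/side0.png',215,90,100,115,'pics/s_bin.png',5)
crop('pics/side0.png',160,160,80,110,'pics/s_case.png',5)
E
```

```text
(no output)
```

View pics/t_bin.png

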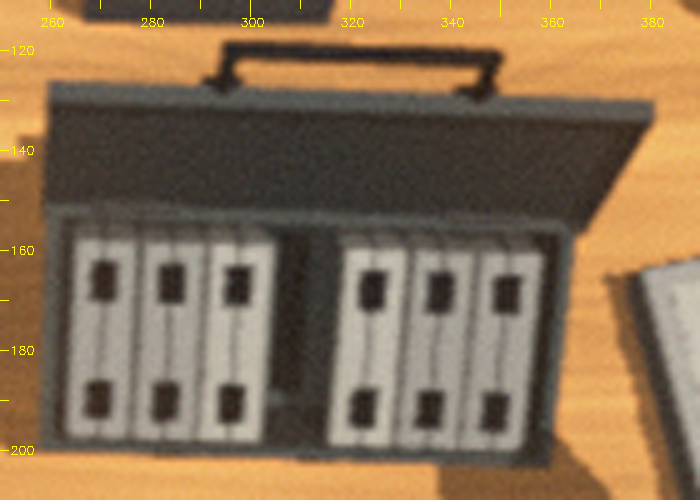

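View pics/t_case.png

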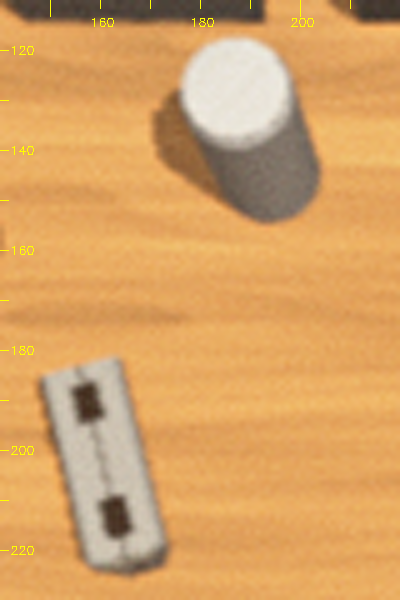

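View pics/s_bin.png

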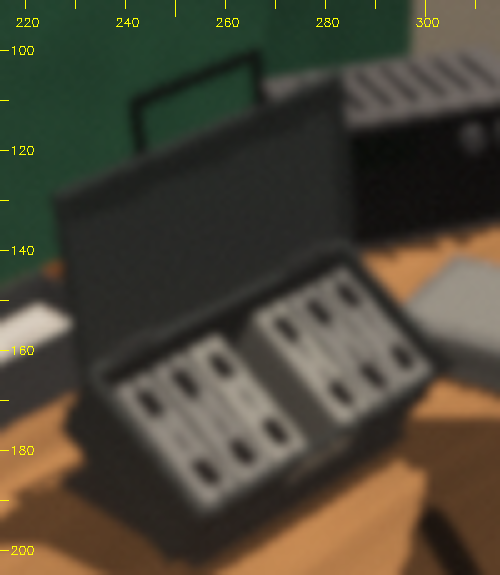

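View pics/s_case.png

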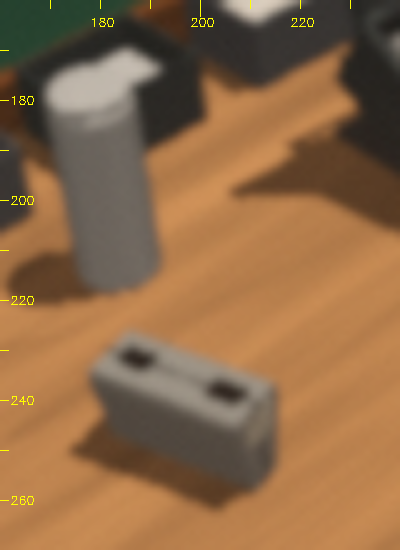

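```bash
cat > fit.py <<'E'
from h import *
from scipy.optimize import least_squares
s3,c3=.5,np.sqrt(.75)
def frame(p):
    x,y,z,yaw=p[:4]; B=np.array([[c3,0,-s3],[0,1,0],[s3,0,c3]]) # columns x,y,z
    c,s=np.cos(yaw),np.sin(yaw); return np.array([[c,-s,0],[s,c,0],[0,0,1]])@B, np.array([x,y,z])
def bpt(p,q): 
    R,o=frame(p); return o+R@np.array(q)
def lidpt(p,d,y,h,th=None):  # d from hinge, h above underside
    th=p[4] if th is None else th
    return bpt(p,[73-d*np.cos(th)+h*np.sin(th),y,85+d*np.sin(th)+h*np.cos(th)])
obs=[('top',('b',[73,149,85]),(259.5,152)),('top',('b',[73,-149,85]),(364.5,156)),('top',('b',[-73,149,85]),(258,200)),('top',('b',[-73,-149,85]),(359,203)),
('side',('b',[73,149,85]),(234,166)),('side',('b',[73,-149,85]),(284,139)),('side',('b',[-73,-149,85]),(303,163)),
('top',('l',146,149,5),(259.5,127)),('top',('l',146,-149,5),(381,131)),('side',('l',146,149,2.5),(226,130)),('side',('l',146,-149,2.5),(283,106)),
('top',('l',190,65,3.5),(295,120)),('top',('l',190,-65,3.5),(349,121.5)),('side',('l',190,65,3.5),(241.5,110)),('side',('l',190,-65,3.5),(266,100.5))]
# row top centres from latches: (z=5+72, x=-8 mid)
def pred(p,o):
    n,q,_=o; X=bpt(p,q[1]) if q[0]=='b' else lidpt(p,*q[1:]); return proj(n,X)[0]
if __name__=='__main__':
    f=lambda p: np.concatenate([pred(p,o)-o[2] for o in obs])
    r=least_squares(f,[600,-100,60,0,2.15],x_scale=[100,100,100,.1,.1],loss='soft_l1'); print(r.x)
    for o in obs: print(o[0],o[1],o[2],np.round(pred(r.x,o)-o[2],1))
    np.save('fit.npy',r.x); p=r.x
    print('hinge',bpt(p,[73,0,85]),'handle',lidpt(p,190,0,3.5),'floor',bpt(p,[0,0,5]))
    for a,b in (((187,231.5),(157.6,190.3)),((205.5,238),(163.2,213.4))): print(tri(a,b),atz('top',*b,72),atz('side',*a,72))
    # gap in bin coords: row tops: edges left of gap at top crop (304,158)-(302,199), right (318.5,157)-(316,199)
    def atbin(n,u,v,zb):
        R,o=frame(p); c,d=ray(n,u,v); c=R.T@(c-o); d=R.T@d; return c+d*(zb-c[2])/d[2]
    for uv in ((270,166),(284,166.5),(297.3,167),(324.3,168),(337.7,168.5),(351,169),(269.3,190),(283,190),(296,191),(322,191.5),(335.7,192),(348.7,192)): print(uv,np.round(atbin('top',*uv,77),1))
    for uv in ((304.7,160),(302,198),(318.5,159),(316,198.5)): print('edge',uv,np.round(atbin('top',*uv,77),1))
    for uv in ((244.5,170.5),(251.5,166),(259,163),(256,184.5),(263.3,180.3),(270.2,176.3),(272,155.5),(278.5,152),(284.5,148.5),(282.5,168.5),(289,165),(295.5,161)): print('side',uv,np.round(atbin('side',*uv,77),1))
E
python3 fit.py
```

```text
[ 6.15064501e+02 -1.46648871e+02  4.43273174e+01 -2.94385718e-02
  2.22757443e+00]
top ('b', [73, 149, 85]) (259.5, 152) [0.4 0. ]
top ('b', [73, -149, 85]) (364.5, 156) [-0.4 -0.4]
top ('b', [-73, 149, 85]) (258, 200) [0.1 0.1]
top ('b', [-73, -149, 85]) (359, 203) [-0.2  0.6]
side ('b', [73, 149, 85]) (234, 166) [-1.2 -1.4]
side ('b', [73, -149, 85]) (284, 139) [ 0.1 -0.8]
side ('b', [-73, -149, 85]) (303, 163) [2.6 0.1]
top ('l', 146, 149, 5) (259.5, 127) [ 1.7 -0.2]
top ('l', 146, -149, 5) (381, 131) [-3.4 -0.3]
side ('l', 146, 149, 2.5) (226, 130) [ 0.6 -0.6]
side ('l', 146, -149, 2.5) (283, 106) [-2.  -0.3]
top ('l', 190, 65, 3.5) (295, 120) [0.7 0.2]
top ('l', 190, -65, 3.5) (349, 121.5) [-0.7  0.5]
side ('l', 190, 65, 3.5) (241.5, 110) [0.1 1. ]
side ('l', 190, -65, 3.5) (266, 100.5) [-0.3  0.6]
hinge [ 635.77537746 -147.25874585  154.43947674] handle [ 664.46128642 -148.10346207  342.29222514] floor [ 612.56558376 -146.57528522   48.65744444]
(array([544.72591937, 307.35154498,  71.50089536]), np.float64(2.4943375421589264)) [543.693925   306.33456025  72.        ] [545.4413
[... 496 characters left out ...]
5) [-41.9 -38.7  77. ]
(335.7, 192) [-42.  -79.1  77. ]
(348.7, 192) [ -40.6 -117.4   77. ]
edge (304.7, 160) [52.  18.7 77. ]
edge (302, 198) [-64.3  19.   77. ]
edge (318.5, 159) [ 56.4 -20.8  77. ]
edge (316, 198.5) [-64.4 -22.6  77. ]
side (244.5, 170.5) [ 31.7 117.9  77. ]
side (251.5, 166) [34.4 77.5 77. ]
side (259, 163) [30.5 38.6 77. ]
side (256, 184.5) [-41.4 117.6  77. ]
side (263.3, 180.3) [-41.6  77.4  77. ]
side (270.2, 176.3) [-41.8  38.   77. ]
side (272, 155.5) [ 32.2 -39.6  77. ]
side (278.5, 152) [ 32.2 -79.7  77. ]
side (284.5, 148.5) [  33.2 -118.8   77. ]
side (282.5, 168.5) [-39.6 -37.6  77. ]
side (289, 165) [-40.7 -77.2  77. ]
side (295.5, 161) [ -40.  -119.9   77. ]
```

```bash
cat > d.py <<'E'
from h import *
from scipy.spatial.transform import Rotation as Ro
def delta(target,yawy=None,rows=1):
    s=read_state(); R=Ro.from_quat(s['ee_rot']).as_matrix(); 
    ya=np.arctan2(R[1,1],R[0,1]); out=''
    if yawy is not None:
        t=(ya-yawy+np.pi/2)%np.pi-np.pi/2; out=f'turn num {t/2:.4f} ({np.degrees(t):.1f}deg)'
        c,n=np.cos(yawy),np.sin(yawy)
        y=R[:,1]*np.cos(t)-R[:,0]*np.sin(t); x=R[:,0]*np.cos(t)+R[:,1]*np.sin(t); R=np.c_[x,y,R[:,2]]
    d=R.T@(np.array(target)-s['position']); print('clk %.2f'%s['clock'],'pos',np.round(s['position'],1),'yaw_y %.2f'%np.degrees(ya),'tilt',np.round(R[:2,2],4),'w %.1f'%s['gripper_width'],'F',np.round(s['contact_force'],1),'j',np.round(s['joints'],2))
    print(out,'d mm',np.round(d,1),'units/row',np.round(d/300/rows,4))
E
python3 -c "
from d import *
delta([509.3,296.9,200],np.radians(106.5),17)"
```

```text
clk 0.10 pos [ 266.5 -564.8  241.4] yaw_y 115.25 tilt [-0.0009  0.0017] w 85.6 F [-0.2  0.3 -0.2] j [-0.87  0.39  0.01 -0.   -1.19 -0.26]
turn num 0.0763 (8.7deg) d mm [-477.6  757.2   42.6] units/row [-0.0936  0.1485  0.0084]
```

Call:
drive_tool([
  [1,[0,0,0],0.0763],
  [1,[-0.0936,0.1485,0.0084],0],
  [1,[-0.0936,0.1485,0.0084],0],
  [1,[-0.0936,0.1485,0.0084],0],
  [1,[-0.0936,0.1485,0.0084],0],
  [1,[-0.0936,0.1485,0.0084],0],
  [1,[-0.0936,0.1485,0.0084],0],
  [1,[-0.0936,0.1485,0.0084],0],
  [1,[-0.0936,0.1485,0.0084],0],
  [1,[-0.0936,0.1485,0.0084],0],
  [1,[-0.0936,0.1485,0.0084],0],
  [1,[-0.0936,0.1485,0.0084],0],
  [1,[-0.0936,0.1485,0.0084],0],
  [1,[-0.0936,0.1485,0.0084],0],
  [1,[-0.0936,0.1485,0.0084],0],
  [1,[-0.0936,0.1485,0.0084],0],
  [1,[-0.0936,0.1485,0.0084],0],
  [1,[-0.0936,0.1485,0.0084],0],
  [1,[0,0,0],0],
])

```text
clock: 2.48
position: [509.3, 299.3, 197.8]
ee_rot: [-0.145, 0.989, -0.0, -0.001]
contact_force: [0.0, -0.1, -0.4]
gripper_width: 85.5
```

```bash
python3 -c "
from d import *
delta([509.3,296.9,57],np.radians(106.5),6)
for n in ('side','top'):
    im=get_image(n); cv2.imwrite(f'pics/{n}1.png',im[:,:,::-1])
crop('pics/top1.png',110,140,120,100,'pics/t1.png');crop('pics/side1.png',130,160,120,110,'pics/s1.png')
print(proj('top',[[509.3,296.9,72]]),proj('side',[[509.3,296.9,72]]))"
```

```text
clk 2.48 pos [509.3 299.3 197.8] yaw_y 106.68 tilt [-0.0012 -0.001 ] w 85.5 F [ 0.  -0.1 -0.4] j [ 0.81  0.36 -0.14 -0.   -1.07 -2.08]
turn num 0.0016 (0.2deg) d mm [  0.5  -2.3 140.8] units/row [ 0.0003 -0.0013  0.0782]
[[160.21369941 201.62292775]] [[196.36172635 234.80462364]]
```

View pics/t1.png

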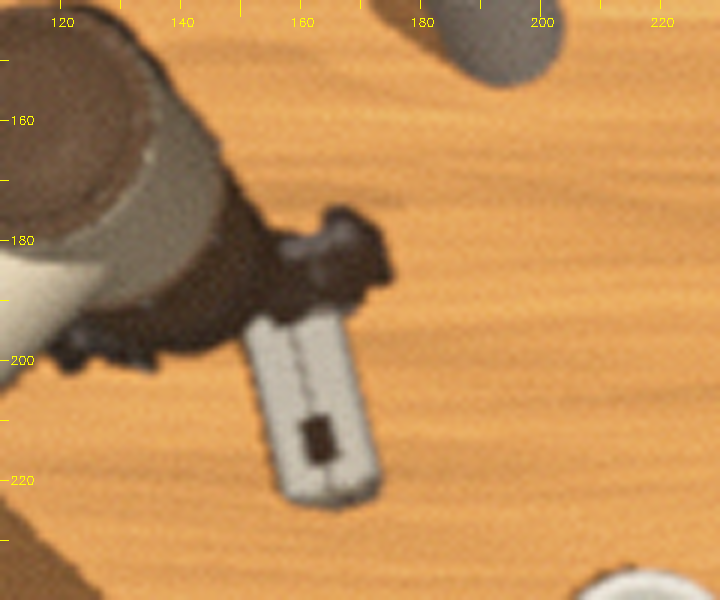

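View pics/s1.png

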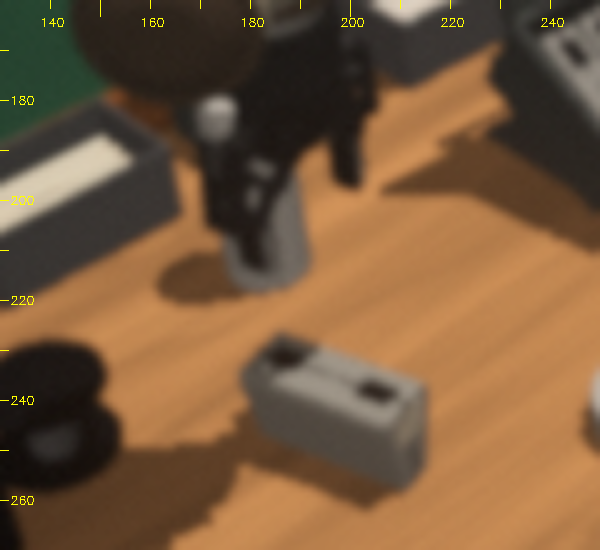

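```bash
python3 -c "
from d import *
print(atz('top',187,127.5,170),tri((178,178),(187,127.5)))"
```

```text
[707.07227092 210.400049   170.        ] (array([707.9246946 , 210.57269045, 166.56995808]), np.float64(0.9519479685024482))
```

Call:
drive_tool([
  [1,[0.001,-0.008,0],0],
  [1,[0,0,0.14],0],
  [1,[0,0,0.14],0],
  [1,[0,0,0.1],0],
  [1,[0,0,0.06],0],
  [1,[0,0,0.03],0],
  [1,[0,0,0],0],
])

```text
clock: 3.45
position: [509.5, 293.4, 58.7]
ee_rot: [-0.143, 0.99, -0.0, -0.0]
contact_force: [-0.3, -0.6, -0.8]
gripper_width: 85.5
```

```bash
python3 -c "
from d import *
delta([509.3,296.9,57],np.radians(106.5))
for n in ('side','top'):
    im=get_image(n); cv2.imwrite(f'pics/{n}2.png',im[:,:,::-1])
crop('pics/side2.png',130,160,120,110,'pics/s2.png')"
```

```text
clk 3.45 pos [509.5 293.4  58.7] yaw_y 106.47 tilt [-0.0001 -0.0003] w 85.5 F [-0.3 -0.6 -0.8] j [ 0.8   0.51 -0.3   0.   -0.75 -2.08]
turn num -0.0003 (-0.0deg) d mm [-0.8  3.4  1.7] units/row [-0.0026  0.0113  0.0055]
```

View pics/s2.png

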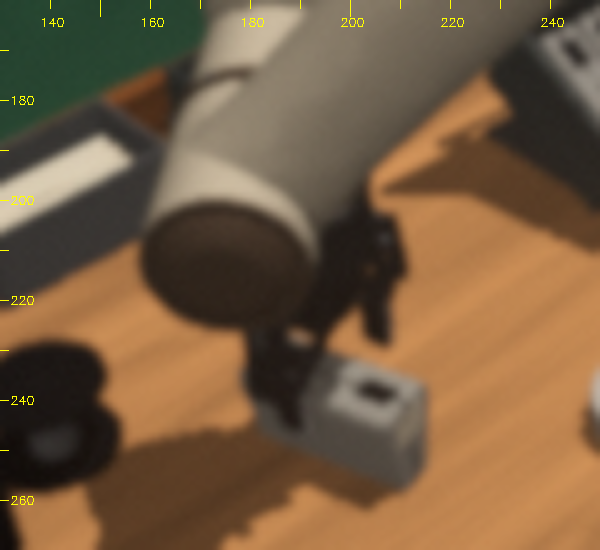

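Call:
drive_tool([
  [1,[-0.003,0.011,0.004],0],
  [1,[0,0,0],0],
  [-1,[0,0,0],0],
  [-1,[0,0,0],0],
  [-1,[0,0,0],0],
  [-1,[0,0,0],0],
  [-1,[0,0,0],0],
  [-1,[0,0,0],0],
])

```text
clock: 4.55
position: [509.7, 297.9, 57.6]
ee_rot: [-0.144, 0.99, 0.0, 0.0]
contact_force: [-1.2, 0.4, 3.3]
gripper_width: 47.2
```

```bash
python3 -c "
from d import *
delta([509.3,296.9,57],np.radians(106.5))
for n in ('side','top'):
    im=get_image(n); cv2.imwrite(f'pics/{n}3.png',im[:,:,::-1])
crop('pics/side3.png',130,160,120,110,'pics/s3.png')"
```

```text
clk 4.55 pos [509.7 297.9  57.6] yaw_y 106.52 tilt [0.0007 0.0006] w 47.2 F [-1.2  0.4  3.3] j [ 0.8   0.52 -0.3   0.   -0.75 -2.09]
turn num 0.0002 (0.0deg) d mm [ 0.6 -0.8  0.6] units/row [ 0.0021 -0.0028  0.0021]
```

View pics/s3.png

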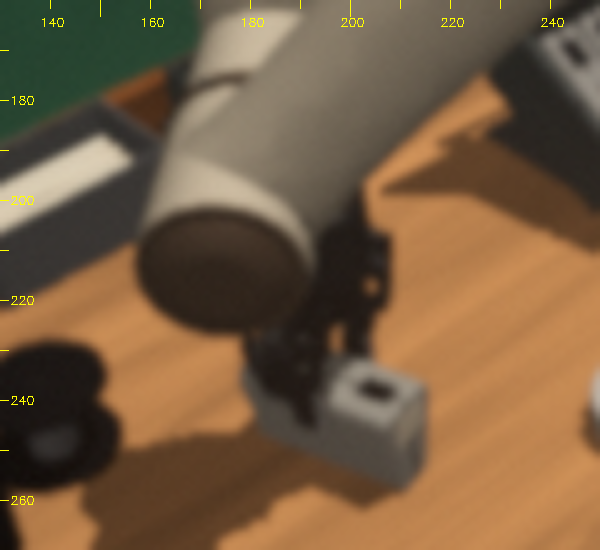

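Call:
drive_tool([
  [-1,[0,0,-0.02],0],
  [-1,[0,0,-0.08],0],
  [-1,[0,0,-0.12],0],
  [-1,[0,0,-0.12],0.053],
  [-1,[0,0,-0.05],0.053],
  [-1,[0,0,0],0.053],
  [-1,[0,0,0],0],
])

```text
clock: 5.52
position: [508.7, 296.9, 173.5]
ee_rot: [0.015, 1.0, -0.001, -0.001]
contact_force: [-0.7, -1.0, -2.0]
gripper_width: 47.1
```

```bash
python3 -c "
from d import *
from fit import *
p=np.load('fit.npy'); rim=bpt(p,[-70.5,-.4,85]); h=np.array([np.cos(p[3]),np.sin(p[3]),0]); print('rim',rim)
T=rim-45*h; T[2]=158; print(T); delta(T,np.pi/2+p[3],9)"
```

```text
rim [ 511.54280444 -144.00063286   82.68947674]
[ 466.56230219 -142.67608847  158.        ]
clk 5.53 pos [508.7 296.9 173.5] yaw_y 88.33 tilt [-0.002  -0.0011] w 47.1 F [-0.7 -1.  -2. ] j [ 0.8   0.38 -0.18 -0.   -1.01 -2.4 ]
turn num 0.0001 (0.0deg) d mm [  29.1 -440.6   16. ] units/row [ 0.0108 -0.1632  0.0059]
```

Call:
drive_tool([
  [-1,[0.0108,-0.163,0],0],
  [-1,[0.0108,-0.163,0],0],
  [-1,[0.0108,-0.163,0],0],
  [-1,[0.0108,-0.163,0],0],
  [-1,[0.0108,-0.163,0],0],
  [-1,[0.0108,-0.163,0],0],
  [-1,[0.0108,-0.163,0],0],
  [-1,[0.0108,-0.163,0],0],
  [-1,[0.0108,-0.163,0],0],
  [-1,[0,0,0.05],0],
  [-1,[0,0,0],0],
])

```text
clock: 6.9
position: [465.5, -142.0, 157.7]
ee_rot: [0.015, 1.0, 0.0, -0.002]
contact_force: [-0.3, -0.2, -1.8]
gripper_width: 46.7
```

```bash
python3 -c "
from d import *
delta([466.6,-142.7,141],np.radians(88.3))
for n in ('side','top'):
    im=get_image(n); cv2.imwrite(f'pics/{n}4.png',im[:,:,::-1])
crop('pics/side4.png',210,90,130,120,'pics/s4.png');crop('pics/top4.png',240,110,140,130,'pics/t4.png')"
```

```text
clk 6.90 pos [ 465.5 -142.   157.7] yaw_y 88.27 tilt [-0.0046  0.0003] w 46.7 F [-0.3 -0.2 -1.8] j [ 0.04  0.24 -0.44 -0.   -0.9  -1.64]
turn num -0.0003 (-0.0deg) d mm [-1.2 -0.7 16.7] units/row [-0.0042 -0.0023  0.0556]
```

View pics/s4.png

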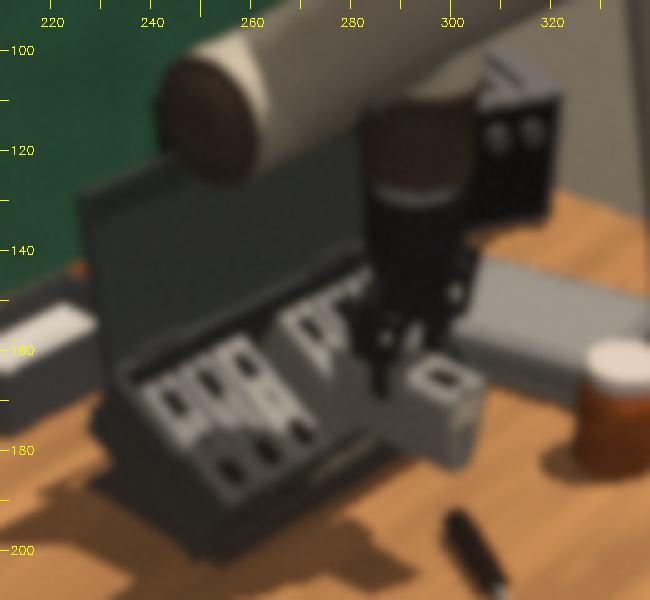

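View pics/t4.png

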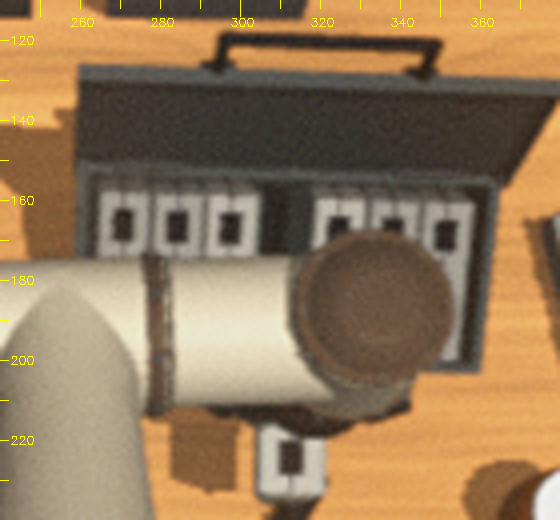

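Call:
drive_tool([
  [-1,[-0.004,-0.002,0.025],0],
  [-1,[0,0,0.02],0],
  [-1,[0,0,0.01],0],
  [-1,[0,0,0.005],0],
  [-1,[0,0,0.005],0],
  [-1,[0,0,0],0],
])

```text
clock: 7.75
position: [467.8, -141.9, 142.4]
ee_rot: [0.014, 1.0, -0.0, -0.0]
contact_force: [-8.7, 4.6, 16.0]
gripper_width: 46.9
```

Call:
drive_tool([
  [-1,[0,0,0.007],0],
  [-1,[0,0,0.007],0],
  [-1,[0,0,0],0],
])

```text
clock: 8.12
position: [466.1, -142.5, 139.5]
ee_rot: [0.014, 1.0, -0.001, -0.002]
contact_force: [-14.7, 4.7, 25.8]
gripper_width: 47.0
```

```bash
python3 -c "
from d import *
delta([466.6,-142.7,141],np.radians(88.3)); print(read_state()['wrist_torque'])
for n in ('side',):
    im=get_image(n); cv2.imwrite(f'pics/{n}5.png',im[:,:,::-1])
crop('pics/side5.png',250,120,80,80,'pics/s5.png')"
```

```text
clk 8.12 pos [ 466.1 -142.5  139.5] yaw_y 88.42 tilt [-0.0037 -0.0016] w 47.0 F [-14.7   4.7  25.8] j [ 0.04  0.26 -0.47  0.   -0.85 -1.64]
turn num 0.0010 (0.1deg) d mm [-0.5 -0.2 -1.5] units/row [-0.0017 -0.0007 -0.0051]
[1.24843578 3.83295405 0.14979849]
```

View pics/s5.png

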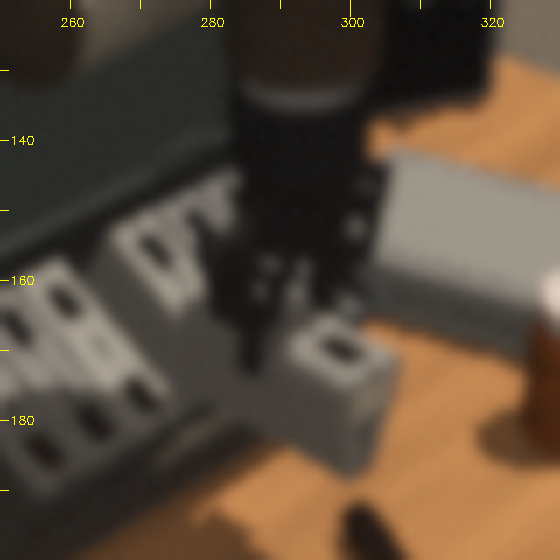

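Call:
drive_tool([
  [-1,[0,0,0.01],0],
  [-1,[0,0,0.01],0],
  [-1,[0,0,0],0],
])

```text
clock: 8.55
position: [462.5, -142.8, 132.8]
ee_rot: [0.014, 1.0, -0.001, -0.006]
contact_force: [-21.1, 3.5, 30.7]
gripper_width: 47.3
```

Call:
drive_tool([
  [-1,[0,0,0.01],0],
  [-1,[0,0,0.01],0],
  [-1,[0,0,0],0],
])

```text
clock: 8.93
position: [459.1, -142.8, 125.6]
ee_rot: [0.015, 1.0, -0.001, -0.01]
contact_force: [-26.0, 4.0, 31.6]
gripper_width: 46.6
```

```bash
python3 -c "
from d import *
delta([466.6,-142.7,141],np.radians(88.3)); print(read_state()['wrist_torque'])
for n in ('side',):
    im=get_image(n); cv2.imwrite(f'pics/{n}6.png',im[:,:,::-1])
crop('pics/side6.png',250,120,80,80,'pics/s6.png')"
```

```text
clk 8.93 pos [ 459.1 -142.8  125.6] yaw_y 88.30 tilt [-0.0197 -0.0011] w 46.6 F [-26.    4.   31.6] j [ 0.04  0.28 -0.49  0.   -0.83 -1.64]
turn num -0.0000 (-0.0deg) d mm [ -7.2   0.3 -15.5] units/row [-0.024   0.0012 -0.0517]
[0.99318459 6.81159376 0.09877816]
```

View pics/s6.png

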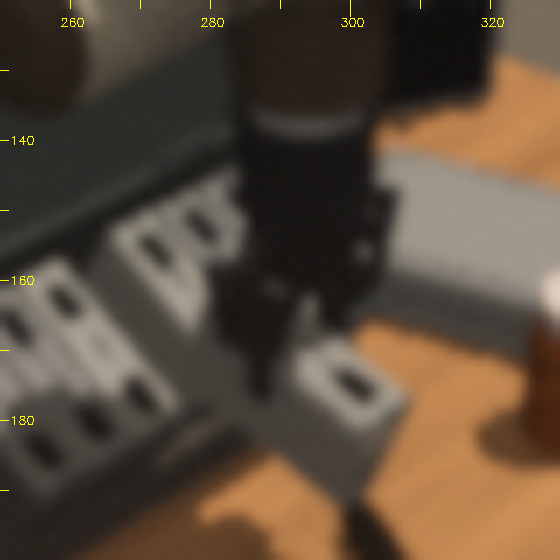

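Call:
drive_tool([
  [-1,[0,0,0.01],0],
  [-1,[0,0,0.01],0],
  [-1,[0,0,0],0],
])

```text
clock: 9.35
position: [456.3, -142.8, 118.6]
ee_rot: [0.015, 1.0, -0.0, -0.013]
contact_force: [-29.0, 3.1, 31.4]
gripper_width: 47.0
```

Call:
drive_tool([
  [-1,[0,0,-0.08],0],
  [-1,[0,0,-0.12],0],
  [-1,[0,0,0],0],
  [-1,[0,0,0],0],
])

```text
clock: 9.85
position: [467.6, -141.8, 176.8]
ee_rot: [0.015, 1.0, 0.0, -0.001]
contact_force: [-0.2, -0.8, -3.0]
gripper_width: 46.5
```

```bash
cat > ov.py <<'E'
from d import *
def overlay(n,src,out,tilts,yaw,pin,box,ph=66):
    # pin: pinch world; ph: pinch height above foot ; draws case outline
    im=cv2.imread(src); u0,v0,w,h=box; k=min(800//w,600//h)
    im=cv2.resize(im[v0:v0+h,u0:u0+w],None,fx=k,fy=k,interpolation=cv2.INTER_CUBIC)
    cols=[(0,0,255),(0,255,0),(255,128,0),(0,255,255)]
    for t,c in zip(tilts,cols):
        t=np.radians(t); H=np.array([np.cos(yaw),np.sin(yaw),0]);Y=np.array([-np.sin(yaw),np.cos(yaw),0]);Z=np.array([0,0,1])
        X=H*np.cos(t)+Z*np.sin(t); Zc=-H*np.sin(t)+Z*np.cos(t)
        P=lambda x,y,z: np.array(pin)+x*X+y*Y+(z-ph)*Zc
        def rect(z,b): return [P(-60,-b,z),P(60,-b,z),P(60,b,z),P(-60,b,z)]
        for r in (rect(72,24),rect(0,12)):
            q=((proj(n,np.array(r))-[u0,v0]+.0)*k).astype(int); cv2.polylines(im,[q.reshape(-1,1,2)],True,c,1)
    cv2.imwrite(out,im)
E
python3 -c "
from ov import *
delta([466.6,-142.7,141],np.radians(88.3)); s=read_state()
for n in ('side','top'):
    im=get_image(n); cv2.imwrite(f'pics/{n}7.png',im[:,:,::-1])
pin=s['position']+[0,0,8]
overlay('side','pics/side7.png','pics/s7.png',[20,30],-.029,pin,(240,100,90,90))
overlay('top','pics/top7.png','pics/t7.png',[20,30],-.029,pin,(270,150,90,90))"
```

```text
clk 9.85 pos [ 467.6 -141.8  176.8] yaw_y 88.28 tilt [-0.0014  0.0006] w 46.5 F [-0.2 -0.8 -3. ] j [ 0.04  0.22 -0.41 -0.   -0.94 -1.64]
turn num -0.0002 (-0.0deg) d mm [ 1.  -0.9 35.8] units/row [ 0.0032 -0.0031  0.1193]
```

View pics/s7.png

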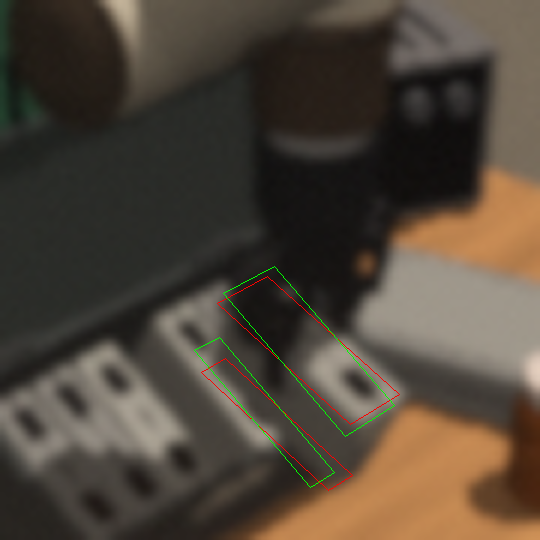

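View pics/t7.png

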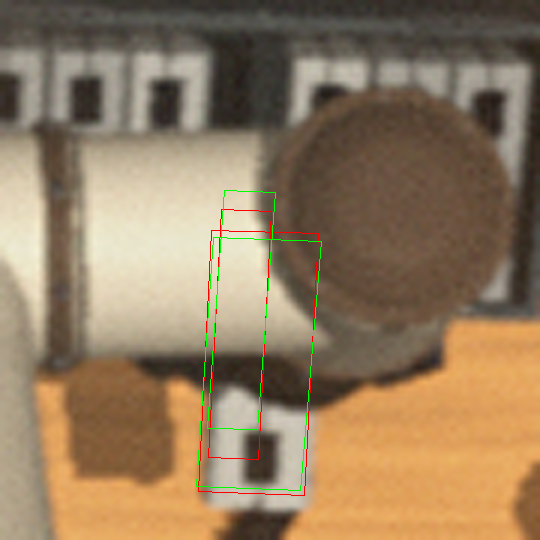

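```bash
python3 -c "
from ov import *
im=cv2.imread('pics/side7.png'); im=np.clip(im.astype(float)*1.8,0,255).astype('uint8'); cv2.imwrite('pics/b.png',im)
crop('pics/b.png',265,130,50,60,'pics/s7b.png')
crop('pics/top7.png',290,195,50,50,'pics/t7b.png')"
```

```text
(no output)
```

View pics/s7b.png

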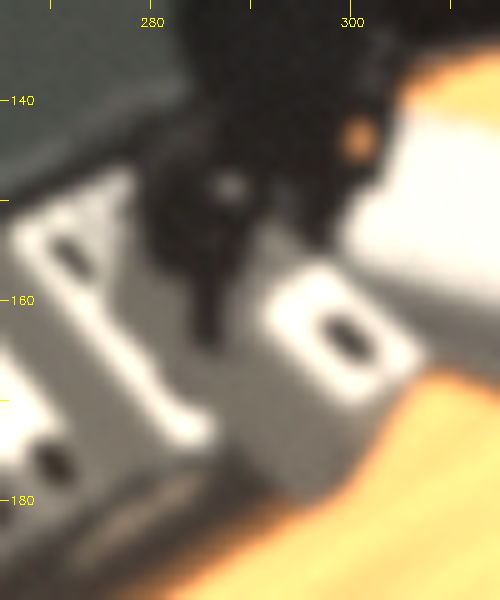

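View pics/t7b.png

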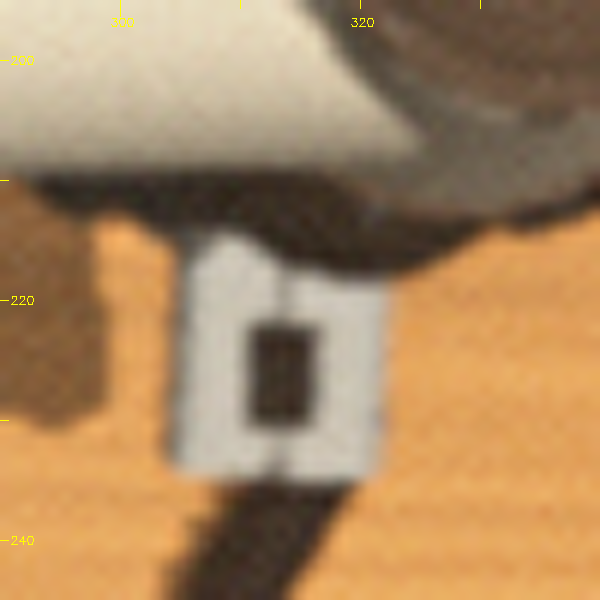

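```bash
python3 -c "
from d import *
L=tri((299.6,163.5),(313.5,226)); E=tri((303.5,168),(312.5,234.3)); l=tri((300,170.3),(304,233.7)); r=tri((307,165.5),(321,234.5)); print(L,E,l,r)
p=read_state()['position']+[0,0,8]; print(p)
d=E[0]-L[0]; print(np.degrees(np.arctan2(-d[2],-d[0])),np.linalg.norm(d))
# vector pinch->latch: local (-36, +6ish) rotated by t
v=L[0]-p; print(v, np.degrees(np.arctan2(v[2],v[0])), np.hypot(v[0],v[2]))
e=E[0]-p; print(e, np.hypot(e[0],e[2]))
"
```

```text
(array([ 425.2160113 , -142.72246904,  182.93952124]), np.float64(1.3998571083562767)) (array([ 404.10200688, -140.67165912,  173.01371003]), np.float64(2.0691855114473343)) (array([ 404.54407002, -118.24776022,  173.60312451]), np.float64(0.35855395336933515)) (array([ 404.22813084, -163.31933947,  173.23302469]), np.float64(3.4403817538554113))
[ 467.41447914 -141.93105347  184.19324508]
25.17847891674919 23.420690264937257
[-42.19846784  -0.79141556  -1.25372384] -178.2982329960358 42.21708790970036
[-63.31247227   1.25939436 -11.17953505] 64.291921331457
```

```bash
cat > wp.py <<'E'
from d import *
from fit import *
p=np.load('fit.npy'); yaw=p[3]; H=np.array([np.cos(yaw),np.sin(yaw),0]);Z=np.array([0,0,1.])
def tcp_for_foot(x,y,z,t=25.,lx=2.4,lz=55.4):
    t=np.radians(t); X=H*np.cos(t)+Z*np.sin(t); Zc=-H*np.sin(t)+Z*np.cos(t)
    return bpt(p,[x,y,z])+lx*X+lz*Zc-8*Z
E
python3 -c "
from wp import *
a=tcp_for_foot(-1,.3,122); b=tcp_for_foot(-1,.3,52); print(a,b,b-a)
delta(a,np.pi/2+yaw,3)
R=np.c_[-H,[-H[1],H[0],0],-Z]
"
```

```text
[ 532.0054     -143.9028931   192.70615191] [ 566.99023507 -144.93309429  132.08437365] [ 34.98483508  -1.0302012  -60.62177826]
clk 9.95 pos [ 467.4 -141.9  176.2] yaw_y 88.29 tilt [-0.003   0.0003] w 47.0 F [-0.3  0.6 -1.6] j [ 0.04  0.22 -0.41 -0.   -0.94 -1.64]
turn num -0.0002 (-0.0deg) d mm [-64.6  -0.1 -16.7] units/row [-0.0717 -0.0001 -0.0186]
```

Call:
drive_tool([
  [-1,[0,0,-0.056],0],
  [-1,[-0.1,0,0],0],
  [-1,[-0.1,0,0],0],
  [-1,[-0.015,0,0],0],
  [-1,[0,0,0],0],
  [-1,[0,0,0],0],
])

```text
clock: 10.7
position: [531.7, -144.0, 193.8]
ee_rot: [0.015, 1.0, 0.0, -0.001]
contact_force: [-0.9, -0.9, -2.5]
gripper_width: 47.1
```

```bash
python3 -c "
from wp import *
from ov import overlay
delta(tcp_for_foot(-1,.3,122),np.pi/2+yaw,1); s=read_state()
for n in ('side','top'):
    im=get_image(n); cv2.imwrite(f'pics/{n}8.png',im[:,:,::-1])
pin=s['position']+[0,0,8]
overlay('side','pics/side8.png','pics/s8.png',[25],-.029,pin+H*(-2.4),(220,80,90,110),55.4)
overlay('top','pics/top8.png','pics/t8.png',[25],-.029,pin+H*-2.4,(270,130,90,90),55.4)"
```

```text
clk 10.70 pos [ 531.7 -144.   193.8] yaw_y 88.28 tilt [-0.0017  0.0002] w 47.1 F [-0.9 -0.9 -2.5] j [ 0.03  0.3  -0.25 -0.   -1.03 -1.63]
turn num -0.0003 (-0.0deg) d mm [-0.3  0.1  1.1] units/row [-0.0009  0.0002  0.0038]
```

View pics/s8.png

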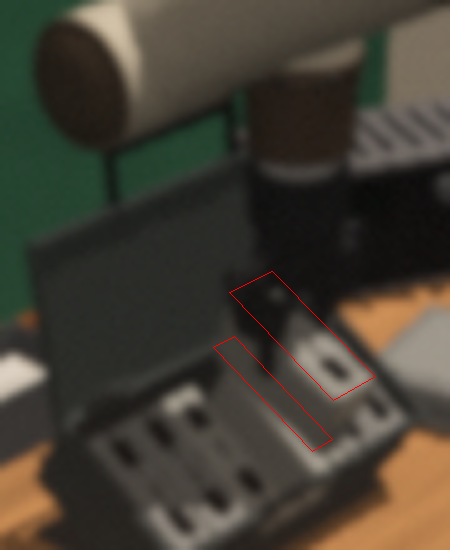

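View pics/t8.png

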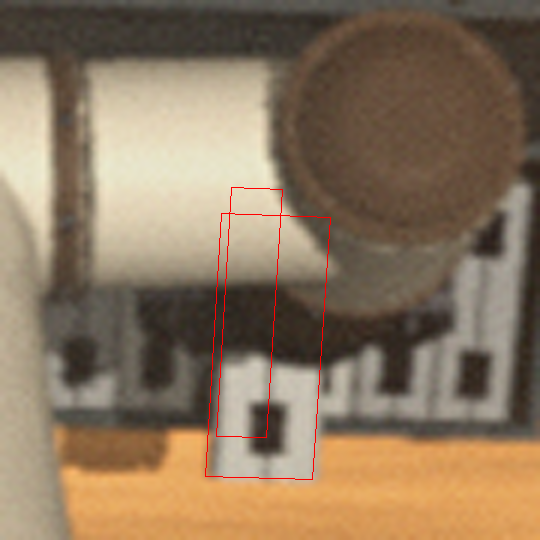

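Call:
drive_tool([
  [-1,[-0.02,0.0035,0.038],0],
  [-1,[-0.03,0,0.05],0],
  [-1,[-0.03,0,0.05],0],
  [-1,[-0.02,0,0.035],0],
  [-1,[0,0,0],0],
])

```text
clock: 11.42
position: [562.6, -143.8, 140.8]
ee_rot: [0.015, 1.0, -0.0, -0.002]
contact_force: [0.0, -0.7, -2.0]
gripper_width: 47.2
```

Call:
drive_tool([
  [-1,[-0.01,0,0.017],0],
  [-1,[-0.007,0,0.012],0],
  [-1,[0,0,0],0],
])

```text
clock: 11.8
position: [568.0, -144.1, 133.8]
ee_rot: [0.015, 1.0, -0.0, 0.0]
contact_force: [-0.5, -1.4, -2.4]
gripper_width: 47.1
```

```bash
python3 -c "
from wp import *
from ov import overlay
delta(tcp_for_foot(-1,.3,47),np.pi/2+yaw,1); s=read_state()
for n in ('side','top'):
    im=get_image(n); cv2.imwrite(f'pics/{n}9.png',np.clip(im[:,:,::-1]*1.5,0,255))
crop('pics/side9.png',220,100,90,100,'pics/s9.png',6)
crop('pics/top9.png',250,140,120,80,'pics/t9.png',6)"
```

```text
clk 11.80 pos [ 568.  -144.1  133.8] yaw_y 88.28 tilt [ 0.0001 -0.0002] w 47.1 F [-0.5 -1.4 -2.4] j [ 0.03  0.42 -0.24  0.   -0.92 -1.63]
turn num -0.0002 (-0.0deg) d mm [-1.6 -0.8  6. ] units/row [-0.0052 -0.0028  0.0201][ WARN:0@1.234] global loadsave.cpp:1063 imwrite_ Unsupported depth image for selected encoder is fallbacked to CV_8U.
```

View pics/s9.png

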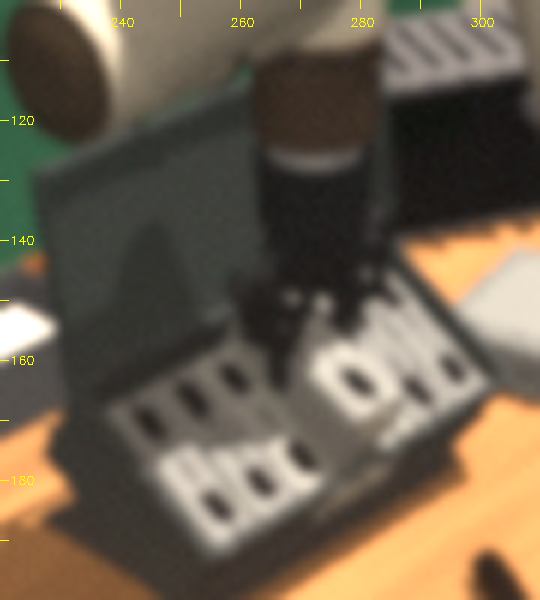

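View pics/t9.png

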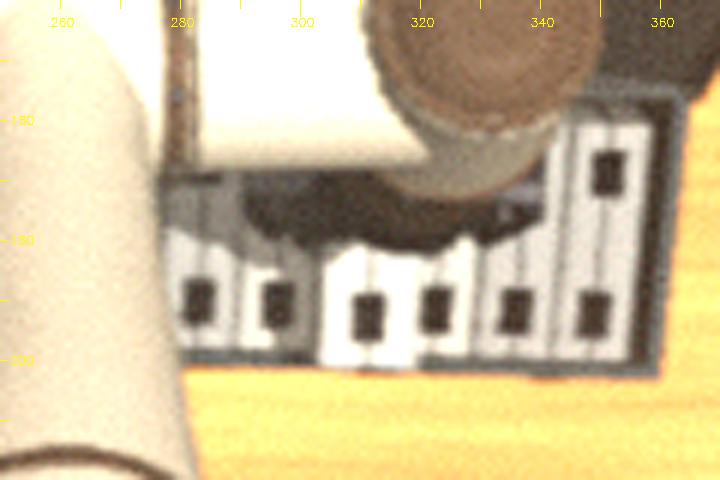

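Call:
drive_tool([
  [-1,[-0.003,-0.001,0.01],0],
  [-1,[-0.003,0,0.01],0],
  [-1,[0,0,0],0],
])

```text
clock: 12.28
position: [570.0, -144.5, 127.8]
ee_rot: [0.015, 1.0, -0.0, 0.0]
contact_force: [0.2, -1.7, -1.4]
gripper_width: 46.8
```

Call:
drive_tool([
  [-1,[-0.005,0,0.008],0],
  [-1,[0,0,0],0],
])

```text
clock: 12.52
position: [571.4, -144.3, 125.4]
ee_rot: [0.015, 1.0, 0.0, 0.0]
contact_force: [-0.4, 0.4, -0.9]
gripper_width: 47.0
```

Call:
drive_tool([
  [0.25,[0,0,0],0],
  [0.25,[0,0,0],0],
  [0.25,[0,0,0],0],
  [0.25,[0,0,0],0],
])

```text
clock: 13.02
position: [571.2, -144.3, 125.4]
ee_rot: [0.015, 1.0, 0.0, 0.0]
contact_force: [-0.2, 0.5, 0.2]
gripper_width: 53.5
```

```bash
python3 -c "
from wp import *
delta(tcp_for_foot(-1,.3,47),np.pi/2+yaw,1); s=read_state()
for n in ('side','top'):
    im=get_image(n); cv2.imwrite(f'pics/{n}10.png',np.clip(im[:,:,::-1]*1.5,0,255).astype('uint8'))
crop('pics/side10.png',220,100,90,100,'pics/s10.png',6)
crop('pics/top10.png',250,140,120,80,'pics/t10.png',6)"
```

```text
clk 13.03 pos [ 571.2 -144.3  125.4] yaw_y 88.30 tilt [0.0001 0.    ] w 53.5 F [-0.2  0.5  0.2] j [ 0.03  0.43 -0.24 -0.   -0.9  -1.63]
turn num -0.0001 (-0.0deg) d mm [ 1.7 -0.7 -2.3] units/row [ 0.0058 -0.0024 -0.0077]
```

View pics/s10.png

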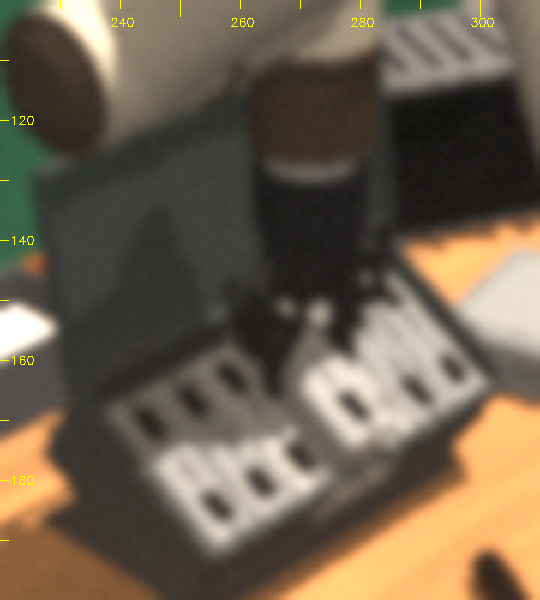

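View pics/t10.png

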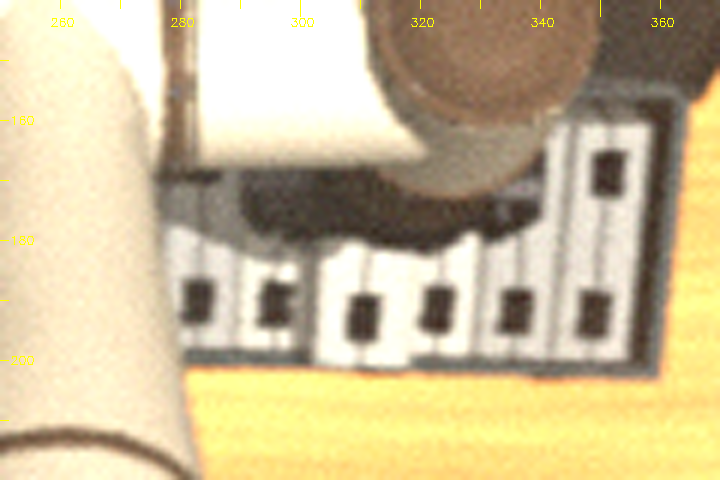

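Call:
drive_tool([
  [0.4,[0,0,0],0],
  [0.4,[0,0,-0.02],0],
  [0.4,[0,0,-0.08],0],
  [0.4,[0,0,-0.12],0],
  [-1,[0.15,0,-0.05],0],
  [-1,[0.15,0,0],0],
  [-1,[0,0,0],0],
  [-1,[0,0,0],0],
])

```text
clock: 14.12
position: [482.0, -141.8, 207.2]
ee_rot: [0.015, 1.0, -0.0, 0.001]
contact_force: [-0.4, 0.2, -0.6]
gripper_width: -0.1
```

```bash
python3 -c "
from wp import *
delta(tcp_for_foot(-1,.3,47),np.pi/2+yaw,1); s=read_state()
for n in ('side','top'):
    im=get_image(n); cv2.imwrite(f'pics/{n}11.png',np.clip(im[:,:,::-1]*1.3,0,255).astype('uint8'))
crop('pics/side11.png',220,100,90,100,'pics/s11.png',6)
crop('pics/top11.png',250,130,130,90,'pics/t11.png',6)"
```

```text
clk 14.12 pos [ 482.  -141.8  207.2] yaw_y 88.31 tilt [ 0.002  -0.0003] w -0.1 F [-0.4  0.2 -0.6] j [ 0.04  0.21 -0.34  0.   -1.02 -1.64]
turn num -0.0000 (-0.0deg) d mm [-87.4  -0.6  79.6] units/row [-0.2913 -0.002   0.2653]
```

View pics/s11.png

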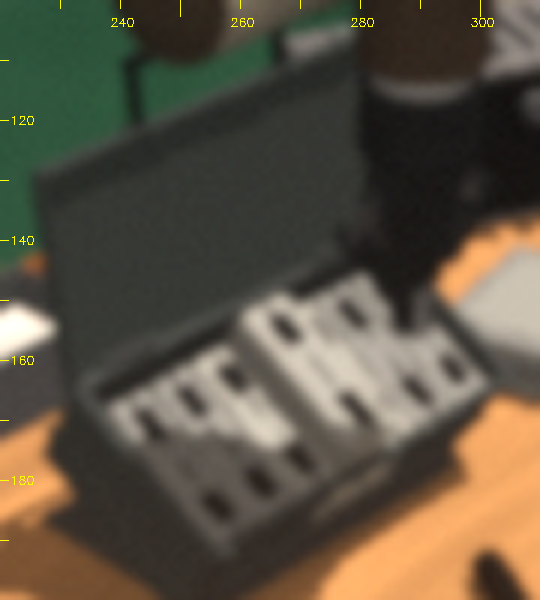

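View pics/t11.png

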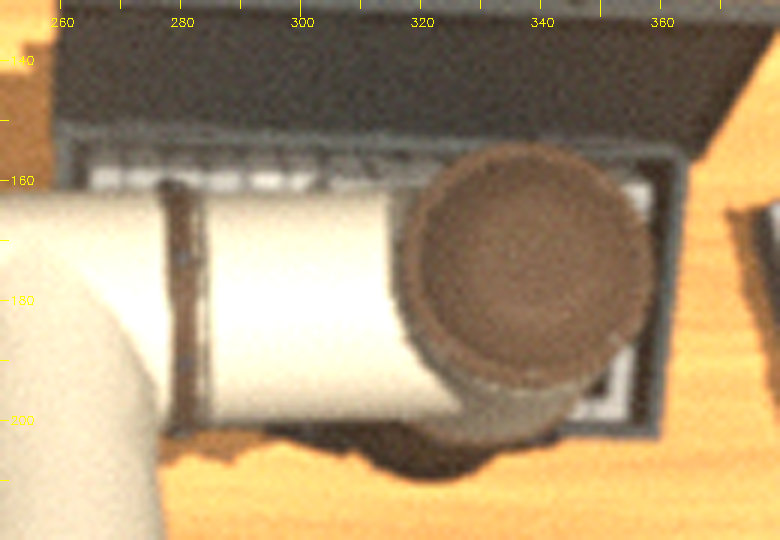

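```bash
cat > q.py <<'E'
from wp import *
def aty(n,u,v,y):
    R,o=frame(p); c,d=ray(n,u,v); c=R.T@(c-o); d=R.T@d; return c+d*(y-c[1])/d[1]
E
python3 -c "
from q import *
for uv in ((267.7,154),(279,168)): print(aty('side',*uv,-.7))"
```

```text
[ 35.80019696  -0.7        108.66378953]
[-38.54584132  -0.7        106.23209336]
```

```bash
python3 -c "
from q import *
f=lambda z,x=-2: bpt(p,[x,-.6,z])-11*H+11*Z
print(f(127),f(107.5),f(77)); delta(f(127),np.pi/2+yaw,1); print(bpt(p,[0,0,1])-bpt(p,[0,0,0]))"
```

```text
[ 538.84781924 -145.00477248  164.3125437 ] [ 548.59359473 -145.2917571   147.42504833] [ 563.83698715 -145.74063048  121.01127351]
clk 14.22 pos [ 482.3 -141.7  206.5] yaw_y 88.30 tilt [ 0.0008 -0.0002] w 0.2 F [-0.5 -0.2 -1. ] j [ 0.04  0.21 -0.34  0.   -1.02 -1.64]
turn num -0.0001 (-0.0deg) d mm [-56.6  -1.6  42.3] units/row [-0.1885 -0.0054  0.1409]
[-0.49978336  0.01471716  0.8660254 ]
```

Call:
drive_tool([
  [-1,[-0.09,-0.005,0.05],0],
  [-1,[-0.098,0,0.05],0],
  [-1,[0,0,0.04],0],
  [-1,[-0.013,0,0.022],0],
  [-1,[-0.013,0,0.022],0],
  [-1,[-0.005,0,0.008],0],
  [-1,[0,0,0],0],
])

```text
clock: 15.1
position: [546.9, -145.2, 149.0]
ee_rot: [0.015, 1.0, -0.0, 0.0]
contact_force: [-0.2, 0.5, -0.3]
gripper_width: -0.0
```

Call:
drive_tool([
  [-1,[-0.005,0,0.009],0],
  [-1,[-0.005,0,0.009],0],
  [-1,[0,0,0],0],
])

```text
clock: 15.48
position: [549.7, -145.3, 143.4]
ee_rot: [0.015, 1.0, -0.0, -0.0]
contact_force: [-0.8, -0.4, 0.9]
gripper_width: 0.2
```

Call:
drive_tool([
  [-1,[-0.005,0,0.0087],0],
  [-1,[-0.005,0,0.0087],0],
  [-1,[-0.005,0,0.0087],0],
  [-1,[0,0,0],0],
])

```text
clock: 15.98
position: [553.3, -145.9, 136.0]
ee_rot: [0.015, 1.0, -0.0, -0.001]
contact_force: [-4.0, -0.7, 6.0]
gripper_width: -0.4
```

Call:
drive_tool([
  [-1,[-0.005,0,0.0087],0],
  [-1,[-0.005,0,0.0087],0],
  [-1,[0,0,0],0],
])

```text
clock: 16.35
position: [557.1, -145.9, 130.3]
ee_rot: [0.015, 1.0, -0.0, -0.0]
contact_force: [-2.5, -2.9, 2.6]
gripper_width: -0.1
```

```bash
python3 -c "
from q import *
delta(bpt(p,[-2,-.6,77])-11*H+11*Z,np.pi/2+yaw,1)
for n in ('side','top'):
    im=get_image(n); cv2.imwrite(f'pics/{n}12.png',np.clip(im[:,:,::-1]*1.3,0,255).astype('uint8'))
crop('pics/side12.png',220,100,90,100,'pics/s12.png',6)
crop('pics/top12.png',250,130,130,90,'pics/t12.png',6)"
```

```text
clk 16.35 pos [ 557.1 -145.9  130.3] yaw_y 88.29 tilt [-0.0007 -0.0005] w -0.1 F [-2.5 -2.9  2.6] j [ 0.03  0.41 -0.27  0.   -0.9  -1.63]
turn num -0.0002 (-0.0deg) d mm [-6.7  0.4  9.3] units/row [-0.0223  0.0012  0.031 ]
```

View pics/s12.png

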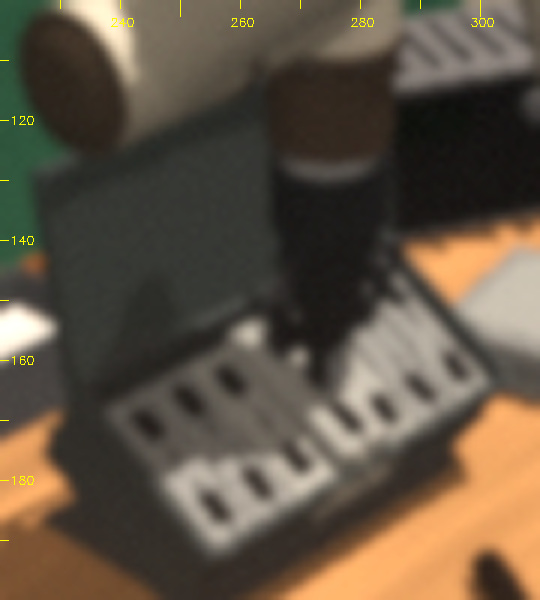

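View pics/t12.png

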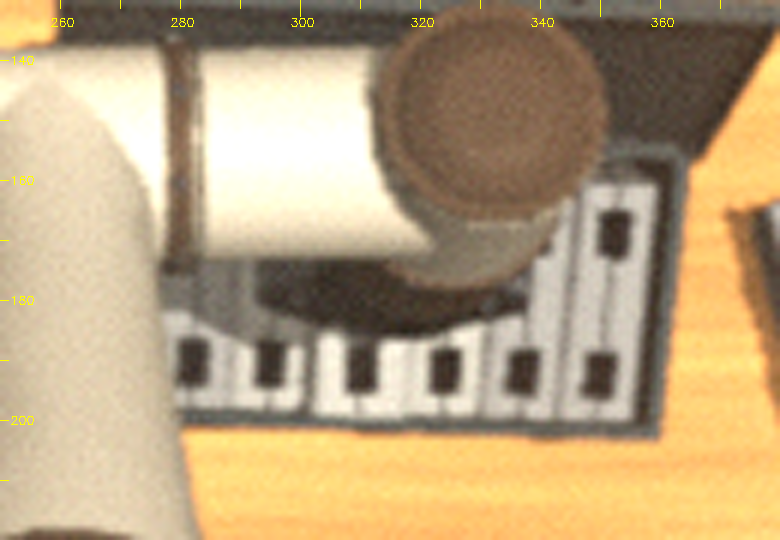

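Call:
drive_tool([
  [-1,[-0.005,0,0.0087],0],
  [-1,[-0.005,0,0.0087],0],
  [-1,[0,0,0],0],
])

```text
clock: 16.82
position: [560.7, -145.5, 124.9]
ee_rot: [0.015, 1.0, 0.0, 0.0]
contact_force: [-1.6, -3.0, 2.9]
gripper_width: 0.2
```

Call:
drive_tool([
  [-1,[-0.005,0,0.0087],0],
  [-1,[-0.005,0,0.0087],0],
  [-1,[0,0,0],0],
])

```text
clock: 17.2
position: [561.3, -145.4, 119.7]
ee_rot: [0.015, 1.0, 0.0, -0.003]
contact_force: [-6.6, -0.3, 8.5]
gripper_width: 0.0
```

```bash
python3 -c "
from q import *
delta(bpt(p,[-2,-.6,77])-11*H+11*Z,np.pi/2+yaw,1)
for n in ('side','top'):
    im=get_image(n); cv2.imwrite(f'pics/{n}13.png',np.clip(im[:,:,::-1]*1.3,0,255).astype('uint8'))
crop('pics/side13.png',220,100,90,100,'pics/s13.png',6)"
```

```text
clk 17.20 pos [ 561.3 -145.4  119.7] yaw_y 88.28 tilt [-0.0052  0.0005] w 0.0 F [-6.6 -0.3  8.5] j [ 0.03  0.43 -0.26 -0.   -0.89 -1.63]
turn num -0.0003 (-0.0deg) d mm [-2.6 -0.3 -1.4] units/row [-0.0086 -0.0009 -0.0045]
```

View pics/s13.png

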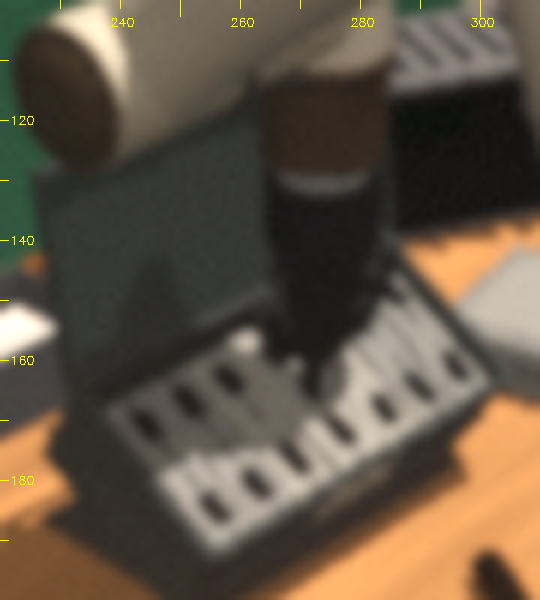

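Call:
drive_tool([
  [-1,[0.01,0,-0.0175],0],
  [-1,[0.025,0,-0.043],0],
  [-1,[0,0,-0.05],0],
  [-1,[0,0,0],0],
])

```text
clock: 17.8
position: [554.3, -145.3, 155.2]
ee_rot: [0.015, 1.0, -0.0, 0.002]
contact_force: [-0.3, -1.0, 0.7]
gripper_width: -0.3
```

```bash
python3 -c "
from q import *
delta(bpt(p,[22,-.6,87])-11*H+11*Z,np.pi/2+yaw,1)
for n in ('side','top'):
    im=get_image(n); cv2.imwrite(f'pics/{n}14.png',np.clip(im[:,:,::-1]*1.5,0,255).astype('uint8'))
crop('pics/side14.png',230,130,80,80,'pics/s14.png',7)"
```

```text
clk 17.80 pos [ 554.3 -145.3  155.2] yaw_y 88.32 tilt [ 0.0049 -0.0001] w -0.3 F [-0.3 -1.   0.7] j [ 0.03  0.37 -0.25  0.   -0.95 -1.63]
turn num 0.0000 (0.0deg) d mm [-25.2  -0.2  13.6] units/row [-0.0841 -0.0007  0.0454]
```

View pics/s14.png

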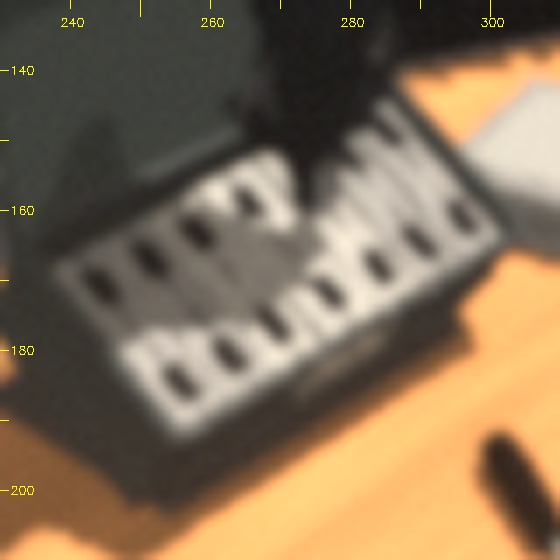

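```bash
python3 -c "
from q import *
R,o=frame(p)
for uv in ((265.5,158.7),(277,171.8)): print('case',aty('side',*uv,-.7))
for uv in ((244.3,170.8),(251.3,167),(258.3,163.5),(255.7,184.6),(263,180.4),(269.3,176.2),(265.5,158.7),(277,171.8),(284,168),(290,164.5),(296,161)):
  c,d=ray('side',*uv); c=R.T@(c-o); d=R.T@d; print(uv,np.round(c+d*(77-c[2])/d[2],1))"
```

```text
case [32.98185472 -0.7        78.34939938]
case [-40.98836968  -0.7         80.9027264 ]
(244.3, 170.8) [ 31.  119.6  77. ]
(251.3, 167) [31.1 81.4 77. ]
(258.3, 163.5) [30. 43. 77.]
(255.7, 184.6) [-41.1 119.   77. ]
(263, 180.4) [-41.4  78.8  77. ]
(269.3, 176.2) [-39.5  41.2  77. ]
(265.5, 158.7) [33.4 -1.8 77. ]
(277, 171.8) [-39.9  -3.9  77. ]
(284, 168) [-41.  -45.6  77. ]
(290, 164.5) [-41.1 -83.3  77. ]
(296, 161) [ -41.1 -122.1   77. ]
```

```bash
python3 -c "
from q import *
R,o=frame(p)
print(R.T@(np.array([561.3,-145.4,119.7])+11*H-11*Z-o))
delta(bpt(p,[-25,-1.5,80])-11*H+11*Z,np.pi/2+yaw,1)"
```

```text
[-4.86046308 -0.3341916  77.1373609 ]
clk 17.90 pos [ 553.1 -145.2  153.4] yaw_y 88.29 tilt [0.0011 0.0003] w 0.3 F [ 0.6  0.3 -0.8] j [ 0.03  0.37 -0.25 -0.   -0.95 -1.63]
turn num -0.0002 (-0.0deg) d mm [10.7 -1.1 41.3] units/row [ 0.0358 -0.0038  0.1375]
```

Call:
drive_tool([
  [-1,[0.07,-0.003,0.07],0],
  [-1,[-0.03,0,0.05],0],
  [-1,[-0.004,0,0.017],0],
  [-1,[0,0,0],0],
])

```text
clock: 18.4
position: [542.5, -145.9, 111.4]
ee_rot: [0.015, 1.0, -0.0, -0.0]
contact_force: [-0.6, 0.4, 0.2]
gripper_width: -0.1
```

Call:
drive_tool([
  [-1,[-0.005,0,0.0087],0],
  [-1,[-0.005,0,0.0087],0],
  [-1,[-0.003,0,0.005],0],
  [-1,[0,0,0],0],
])

```text
clock: 18.9
position: [544.1, -146.2, 107.5]
ee_rot: [0.015, 1.0, -0.0, -0.002]
contact_force: [-7.6, 3.2, 13.9]
gripper_width: 0.5
```

```bash
python3 -c "
from q import *
R,o=frame(p); s=read_state()
print(R.T@(s['position']+11*H-11*Z-o),s['contact_force'],R.T@s['contact_force'])"
```

```text
[-25.84822152  -1.61047796  75.14276849] [-7.61829928  3.17207004 13.85901272] [ 0.25386548  2.94645617 15.85644015]
```

Call:
drive_tool([
  [-1,[0.02,0,-0.035],0],
  [-1,[0.02,0,-0.035],0],
  [-1,[-0.08,0,-0.04],0],
  [-1,[-0.075,0.003,-0.045],0],
  [-1,[0,0,0],0],
])

```text
clock: 19.52
position: [582.3, -146.1, 153.0]
ee_rot: [0.015, 1.0, -0.0, 0.002]
contact_force: [-0.7, -0.1, -0.0]
gripper_width: -0.1
```

```bash
python3 -c "
from q import *
delta(bpt(p,[22,-1,80])-11*H+11*Z,np.pi/2+yaw,1)"
```

```text
clk 19.52 pos [ 582.3 -146.1  153. ] yaw_y 88.31 tilt [ 0.0038 -0.0002] w -0.1 F [-0.7 -0.1 -0. ] j [ 0.02  0.42 -0.18  0.   -0.97 -1.62]
turn num -0.0000 (-0.0deg) d mm [-0.7 -0.5 17.4] units/row [-0.0025 -0.0018  0.0581]
```

Call:
drive_tool([
  [-1,[0,-0.001,0.04],0],
  [-1,[0,0,0.02],0],
  [-1,[-0.004,0,0.007],0],
  [-1,[-0.004,0,0.007],0],
  [-1,[0,0,0],0],
])

```text
clock: 20.15
position: [581.9, -146.6, 129.8]
ee_rot: [0.015, 1.0, -0.0, -0.001]
contact_force: [-3.0, 0.9, 3.5]
gripper_width: 0.0
```

```bash
python3 -c "
from q import *
R,o=frame(p); s=read_state()
print(R.T@(s['position']+11*H-11*Z-o),s['contact_force'],R.T@s['contact_force'])"
```

```text
[18.02466836 -0.88893576 75.53097304] [-3.00923085  0.89606401  3.49002123] [-0.88277203  0.8071011   4.53959806]
```

Call:
drive_tool([
  [-1,[0.02,0,-0.035],0],
  [-1,[0.04,0,-0.08],0],
  [-1,[0.08,0,-0.12],-0.0873],
  [-1,[0.1,0,-0.15],-0.0873],
])

```text
clock: 20.65
position: [510.6, -149.5, 246.1]
ee_rot: [-0.162, 0.987, -0.0, 0.0]
contact_force: [0.1, 1.7, 0.7]
gripper_width: -0.0
```

```bash
python3 -c "
from q import *
for n in ('side','top'):
    im=get_image(n); cv2.imwrite(f'pics/{n}15.png',np.clip(im[:,:,::-1]*1.4,0,255).astype('uint8'))
crop('pics/side15.png',220,90,90,110,'pics/s15.png',5)
crop('pics/top15.png',250,110,140,100,'pics/t15.png',5)
delta([560,-145.5,410],np.pi+yaw,7)"
```

```text
clk 20.75 pos [ 512.  -150.4  251.8] yaw_y 108.42 tilt [ 0.0128 -0.0015] w -0.2 F [ 0.6 -0.1  0.1] j [ 0.02  0.22 -0.21  0.   -1.13 -1.27]
turn num -0.6100 (-69.9deg) d mm [  -6.1  -49.9 -157.6] units/row [-0.0029 -0.0238 -0.075 ]
```

View pics/s15.png

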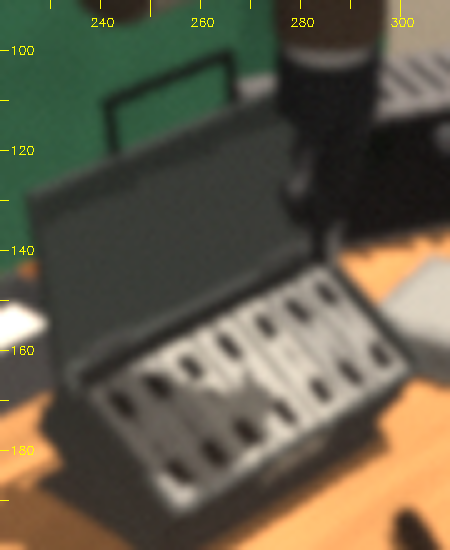

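View pics/t15.png

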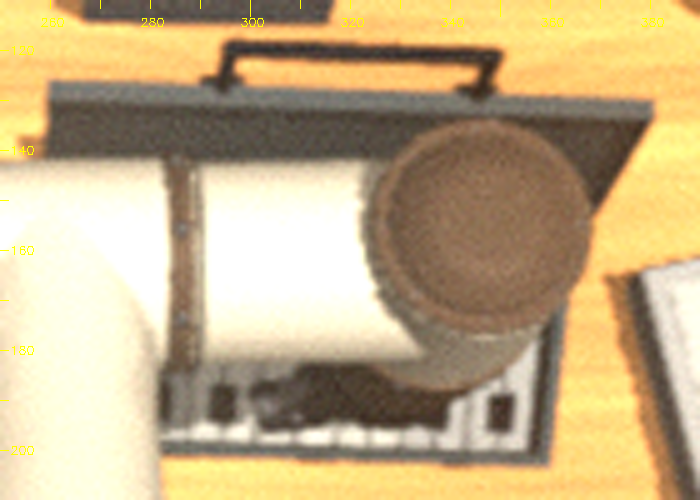

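Call:
drive_tool([
  [0.2,[0,0,-0.066],-0.0762],
  [0.2,[0,0,-0.066],-0.0762],
  [0.2,[0,0,-0.066],-0.0762],
  [0.2,[0,0,-0.066],-0.0762],
  [0.2,[0,0,-0.066],-0.0762],
  [0.2,[0,0,-0.066],-0.0762],
  [0.2,[0,0,-0.066],-0.0762],
  [0.2,[0,0,-0.066],-0.0762],
  [0.2,[0,0,0],0],
])

```text
clock: 21.88
position: [511.8, -149.7, 405.0]
ee_rot: [-0.695, 0.719, -0.002, 0.002]
contact_force: [0.6, -0.3, -0.8]
gripper_width: 51.3
```

```bash
python3 -c "
from q import *
for n in ('side','top'):
    im=get_image(n); cv2.imwrite(f'pics/{n}16.png',np.clip(im[:,:,::-1]*1.0,0,255).astype('uint8'))
crop('pics/side16.png',220,40,100,110,'pics/s16.png',5)
crop('pics/top16.png',270,80,120,70,'pics/t16.png',6)
h=lidpt(p,190,0,3.5); print(h,proj('side',h),proj('top',h)); delta(h+[0,0,80],np.pi+yaw,1)"
```

```text
[ 664.46128642 -148.10346207  342.29222514] [[253.9762605  105.89846613]] [[321.99110407 121.10328021]]
clk 21.98 pos [ 511.  -149.4  402.7] yaw_y 178.00 tilt [-0.0004  0.0007] w 50.9 F [-0.2 -0.8 -0.2] j [ 0.02  0.16  0.09 -0.   -1.5  -0.05]
turn num -0.0028 (-0.3deg) d mm [  -5.8 -153.4  -19.7] units/row [-0.0194 -0.5112 -0.0655]
```

View pics/s16.png

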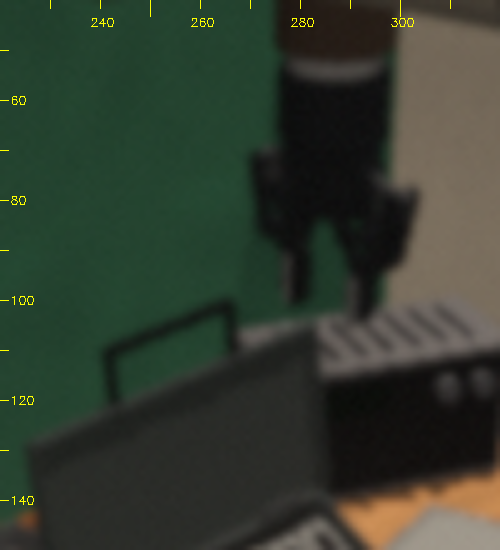

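View pics/t16.png

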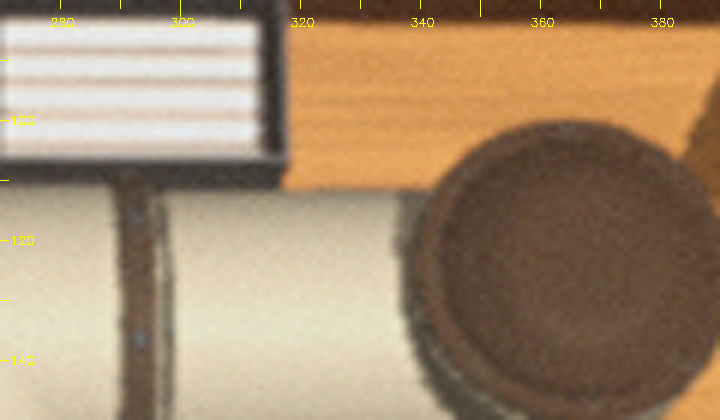

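```bash
python3 -c "
from q import *
a=tri((242,110),(295.5,119.5));b=tri((266.3,101),(349.5,121.3)); print(a,b,np.linalg.norm(a[0]-b[0]),(a[0]+b[0])/2)"
```

```text
(array([665.56373053, -83.11182616, 346.68010049]), np.float64(2.4775186030912604)) (array([ 664.02103222, -216.75409844,  341.30160038]), np.float64(1.7735043195331308)) 133.7593552662065 [ 664.79238137 -149.9329623   343.99085043]
```

Call:
drive_tool([
  [0.2,[0,-0.05,-0.06],-0.003],
  [0.2,[-0.005,-0.15,0],0],
  [0.2,[-0.005,-0.15,0],0],
  [0.2,[0,-0.1,0],0],
  [0.2,[0,-0.06,0],0],
  [0.2,[0,0,0],0],
  [0.2,[0,0,0],0],
])

```text
clock: 22.85
position: [663.7, -150.7, 420.8]
ee_rot: [-0.697, 0.717, 0.0, -0.0]
contact_force: [-1.0, 0.4, 1.1]
gripper_width: 51.1
```

```bash
python3 -c "
from q import *
for n in ('side','top'):
    im=get_image(n); cv2.imwrite(f'pics/{n}17.png',np.clip(im[:,:,::-1]*1.4,0,255).astype('uint8'))
crop('pics/side17.png',210,40,100,110,'pics/s17.png',5)
delta([664.5,-149,335],np.pi+yaw,1)"
```

```text
clk 22.95 pos [ 663.4 -150.8  422. ] yaw_y 178.47 tilt [ 0.0006 -0.    ] w 51.1 F [-0.5  0.6 -0.6] j [ 0.01  0.44  0.53  0.   -1.66 -0.04]
turn num 0.0013 (0.2deg) d mm [-1.8 -1.  87. ] units/row [-0.006  -0.0032  0.29  ]
```

View pics/s17.png

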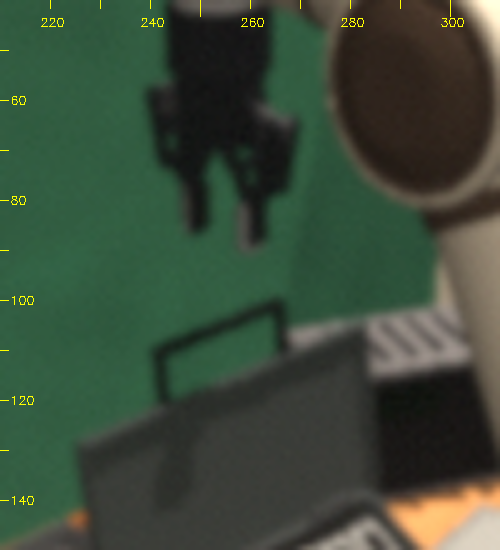

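Call:
drive_tool([
  [0.2,[-0.006,-0.003,0.1],0],
  [0.2,[0,0,0.1],0],
  [0.2,[0,0,0.05],0],
  [0.2,[0,0,0.03],0],
  [0.2,[0,0,0.01],0],
  [0.2,[0,0,0],0],
])

```text
clock: 23.7
position: [665.4, -149.0, 335.2]
ee_rot: [-0.698, 0.716, -0.001, 0.0]
contact_force: [-0.0, -0.8, 0.3]
gripper_width: 51.2
```

```bash
python3 -c "
from q import *
for n in ('side','top'):
    im=get_image(n); cv2.imwrite(f'pics/{n}18.png',np.clip(im[:,:,::-1]*1.4,0,255).astype('uint8'))
crop('pics/side18.png',220,60,80,80,'pics/s18.png',7)
delta([664.5,-149,335],np.pi+yaw,1)"
```

```text
clk 23.80 pos [ 665.5 -149.   335.4] yaw_y 178.50 tilt [ 0.0017 -0.0002] w 51.3 F [-0.2  0.1  0.8] j [ 0.02  0.45  0.33  0.   -1.45 -0.04]
turn num 0.0016 (0.2deg) d mm [0.  1.  0.4] units/row [0.0001 0.0033 0.0012]
```

View pics/s18.png

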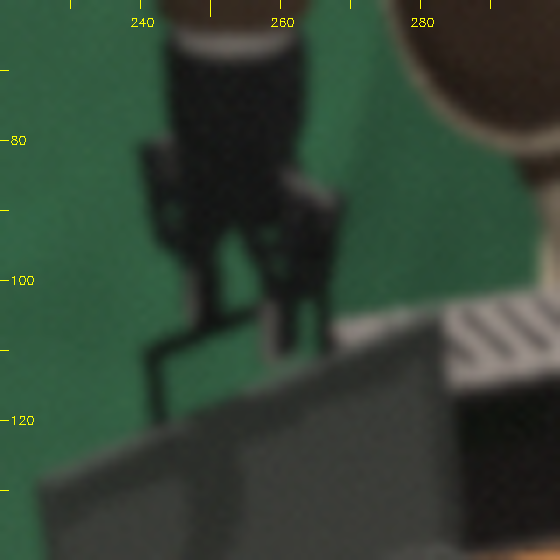

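Call:
drive_tool([
  [-1,[0,0.003,0],0],
  [-1,[0,0,0],0],
  [-1,[0,0,0],0],
  [-1,[0,0,0],0],
  [-1,[0,0,0],0],
  [-1,[0,0,0],0],
])

```text
clock: 24.55
position: [664.5, -148.9, 334.8]
ee_rot: [-0.698, 0.716, -0.0, 0.0]
contact_force: [0.1, 0.6, 2.7]
gripper_width: 7.9
```

```bash
python3 -c "
from q import *
for n in ('side','top'):
    im=get_image(n); cv2.imwrite(f'pics/{n}19.png',np.clip(im[:,:,::-1]*1.4,0,255).astype('uint8'))
crop('pics/side19.png',220,60,80,80,'pics/s19.png',7)
delta([664.5,-149,335],np.pi+yaw,1)
hg=bpt(p,[73,0,85]);s=read_state()
b=s['position']+[0,0,8]; v=b-hg; print('hinge',hg,v,np.hypot(v@H,v[2]),210-np.degrees(np.arctan2(v[2],v@H)))"
```

```text
clk 24.65 pos [ 664.4 -148.9  334.8] yaw_y 178.50 tilt [ 0.0009 -0.0002] w 8.0 F [1.3 0.1 1.9] j [ 0.02  0.44  0.33  0.   -1.45 -0.04]
turn num 0.0016 (0.2deg) d mm [ 0.1 -0.1 -0.2] units/row [ 0.0002 -0.0002 -0.0006]
hinge [ 635.77537746 -147.25874585  154.43947674] [ 28.67208107  -1.68147205 188.38274049] 190.55779244303068 128.66508943654384
```

View pics/s19.png

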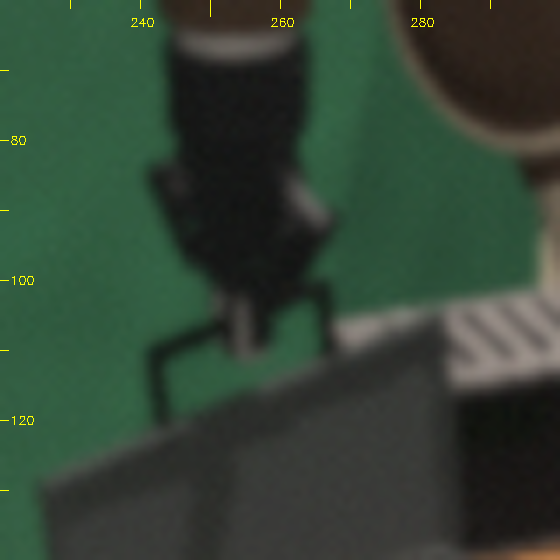

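```bash
cat > arc.py <<'E'
from q import *
hg=bpt(p,[73,0,85])
def arc(a0,a1,n,r=190.3):
    a=np.radians(np.linspace(a0,a1,n+1)); h=r*np.cos(a); z=r*np.sin(a)
    return np.round(np.c_[-np.diff(h)/300,-np.diff(z)/300],3)
def now():
    s=read_state(); v=s['position']+[0,0,8]-hg; h=v@H; a=np.degrees(np.arctan2(v[2],h))
    print('clk %.2f'%s['clock'],'h %.1f z %.1f lat %.1f r %.1f alpha %.2f theta %.1f'%(h,v[2],v@[-H[1],H[0],0],np.hypot(h,v[2]),a%360,208.94-a%360),'F',np.round(s['contact_force'],1),'w %.1f'%s['gripper_width'],'T',np.round(s['wrist_torque'],2)); return a%360
E
python3 -c "
from arc import *
a=now(); print(arc(a,a+45,15).tolist())"
```

```text
clk 24.65 h 28.7 z 188.4 lat -0.8 r 190.6 alpha 81.33 theta 127.6 F [1.3 0.1 1.9] w 8.0 T [ 0.07 -0.24  0.02]
[[0.033, -0.004], [0.033, -0.002], [0.033, -0.001], [0.033, 0.001], [0.033, 0.003], [0.033, 0.005], [0.033, 0.006], [0.032, 0.008], [0.032, 0.01], [0.031, 0.011], [0.031, 0.013], [0.03, 0.014], [0.029, 0.016], [0.028, 0.018], [0.027, 0.019]]
```

Start with a short test of the motion, then continue.

Call:
drive_tool([
  [-1,[0,0.015,-0.002],0],
  [-1,[0,0.018,-0.002],0],
  [-1,[0,0.033,-0.002],0],
  [-1,[0,0.033,-0.001],0],
  [-1,[0,0.033,0.001],0],
  [-1,[0,0.033,0.003],0],
])

```text
clock: 25.4
position: [613.9, -147.5, 335.6]
ee_rot: [-0.698, 0.716, -0.0, 0.0]
contact_force: [2.4, 0.2, 2.0]
gripper_width: 8.1
```

```bash
python3 -c "
from arc import *
a=now(); print(arc(96.33,96.33+30,10).tolist())"
```

```text
clk 25.40 h -21.9 z 189.1 lat -0.9 r 190.4 alpha 96.60 theta 112.3 F [2.4 0.2 2. ] w 8.1 T [ 0.2  -0.79  0.  ]
[[0.033, 0.005], [0.033, 0.006], [0.032, 0.008], [0.032, 0.01], [0.031, 0.011], [0.031, 0.013], [0.03, 0.014], [0.029, 0.016], [0.028, 0.018], [0.027, 0.019]]
```

Call:
drive_tool([
  [-1,[0,0.033,0.005],0],
  [-1,[0,0.033,0.006],0],
  [-1,[0,0.032,0.008],0],
  [-1,[0,0.032,0.01],0],
  [-1,[0,0.031,0.011],0],
  [-1,[0,0.031,0.013],0],
  [-1,[0,0.03,0.014],0],
  [-1,[0,0.029,0.016],0],
  [-1,[0,0.028,0.018],0],
  [-1,[0,0.027,0.019],0],
])

```text
clock: 26.65
position: [522.9, -145.0, 298.6]
ee_rot: [-0.698, 0.716, -0.0, 0.0]
contact_force: [4.6, 2.2, -2.8]
gripper_width: 7.8
```

```bash
python3 -c "
from arc import *
a=now(); print(arc(126.5,126.5+36,12).tolist())"
```

```text
clk 26.65 h -112.9 z 152.2 lat -1.1 r 189.5 alpha 126.58 theta 82.4 F [ 4.6  2.2 -2.8] w 7.8 T [ 0.45 -1.48 -0.07]
[[0.026, 0.02], [0.025, 0.022], [0.024, 0.023], [0.023, 0.024], [0.021, 0.025], [0.02, 0.027], [0.019, 0.028], [0.017, 0.028], [0.016, 0.029], [0.014, 0.03], [0.012, 0.031], [0.011, 0.031]]
```

Call:
drive_tool([
  [-1,[0,0.026,0.02],0],
  [-1,[0,0.025,0.022],0],
  [-1,[0,0.024,0.023],0],
  [-1,[0,0.023,0.024],0],
  [-1,[0,0.021,0.025],0],
  [-1,[0,0.02,0.027],0],
  [-1,[0,0.019,0.028],0],
  [-1,[0,0.017,0.028],0],
])

```text
clock: 27.65
position: [471.9, -143.6, 240.4]
ee_rot: [-0.698, 0.716, -0.002, 0.002]
contact_force: [7.9, 3.2, -3.8]
gripper_width: 8.0
```

```bash
python3 -c "
from arc import *
a=now(); print(arc(150.5,150.5+36,12).tolist())
for n in ('side',):
    im=get_image(n); cv2.imwrite(f'pics/{n}20.png',np.clip(im[:,:,::-1]*1.4,0,255).astype('uint8'))
crop('pics/side20.png',210,60,110,140,'pics/s20.png',4)"
```

```text
clk 27.65 h -163.9 z 94.0 lat -1.2 r 188.9 alpha 150.17 theta 58.8 F [ 7.9  3.2 -3.8] w 8.0 T [ 0.63 -2.39 -0.01]
[[0.016, 0.029], [0.014, 0.03], [0.012, 0.031], [0.011, 0.031], [0.009, 0.032], [0.007, 0.032], [0.006, 0.033], [0.004, 0.033], [0.002, 0.033], [0.001, 0.033], [-0.001, 0.033], [-0.003, 0.033]]
```

View pics/s20.png

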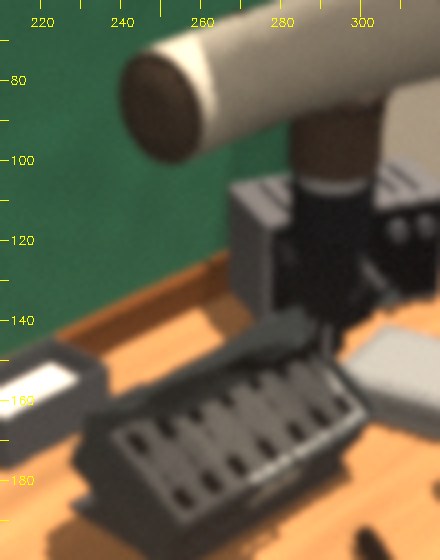

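Call:
drive_tool([
  [-1,[0,0.013,0.03],0],
  [-1,[0,0.013,0.03],0],
  [-1,[0,0.011,0.031],0],
  [-1,[0,0.01,0.031],0],
  [-1,[0,0.009,0.032],0],
  [-1,[0,0.007,0.032],0],
  [-1,[0,0.006,0.033],0],
  [-1,[0,0.004,0.033],0],
  [-1,[0,0.002,0.033],0],
])

```text
clock: 28.82
position: [449.6, -143.1, 155.5]
ee_rot: [-0.698, 0.716, -0.002, 0.002]
contact_force: [4.9, 4.4, 0.1]
gripper_width: 7.6
```

```bash
python3 -c "
from arc import *
a=now(); print(arc(a,a+20,10,189.5).tolist())"
```

```text
clk 28.82 h -186.2 z 9.0 lat -1.3 r 186.4 alpha 177.23 theta 31.7 F [4.9 4.4 0.1] w 7.6 T [ 1.22 -1.6  -0.02]
[[0.001, 0.022], [-0.0, 0.022], [-0.001, 0.022], [-0.002, 0.022], [-0.002, 0.022], [-0.003, 0.022], [-0.004, 0.022], [-0.005, 0.022], [-0.005, 0.021], [-0.006, 0.021]]
```

Call:
drive_tool([
  [-1,[0,0.001,0.022],0],
  [-1,[0,0,0.022],0],
  [-1,[0,-0.001,0.022],0],
  [-1,[0,-0.002,0.022],0],
  [-1,[0,-0.002,0.022],0],
  [-1,[0,-0.003,0.022],0],
  [-1,[0,-0.004,0.022],0],
  [-1,[0,-0.005,0.022],0],
])

```text
clock: 29.82
position: [456.4, -143.3, 103.6]
ee_rot: [-0.698, 0.716, -0.003, 0.003]
contact_force: [5.9, 4.2, 1.3]
gripper_width: 7.4
```

```bash
python3 -c "
from arc import *
a=now(); print(arc(a,a+20,20,189.5).tolist())
for n in ('side',):
    im=get_image(n); cv2.imwrite(f'pics/{n}21.png',np.clip(im[:,:,::-1]*1.4,0,255).astype('uint8'))
crop('pics/side21.png',210,80,110,130,'pics/s21.png',4)"
```

```text
clk 29.82 h -179.4 z -42.8 lat -1.3 r 184.4 alpha 193.42 theta 15.5 F [5.9 4.2 1.3] w 7.4 T [ 1.23 -2.03  0.01]
[[-0.003, 0.011], [-0.003, 0.011], [-0.003, 0.011], [-0.003, 0.011], [-0.003, 0.01], [-0.004, 0.01], [-0.004, 0.01], [-0.004, 0.01], [-0.004, 0.01], [-0.004, 0.01], [-0.004, 0.01], [-0.005, 0.01], [-0.005, 0.01], [-0.005, 0.01], [-0.005, 0.01], [-0.005, 0.01], [-0.005, 0.01], [-0.006, 0.009], [-0.006, 0.009], [-0.006, 0.009]]
```

View pics/s21.png

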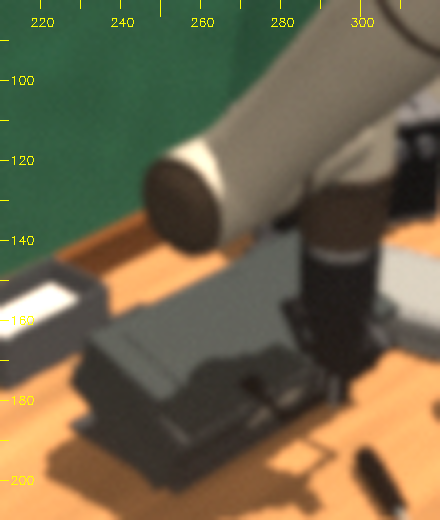

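Call:
drive_tool([
  [-1,[0,-0.006,0.011],0],
  [-1,[0,-0.006,0.011],0],
  [-1,[0,-0.005,0.011],0],
  [-1,[0,-0.005,0.011],0],
  [-1,[0,-0.005,0.01],0],
  [-1,[0,-0.005,0.01],0],
  [-1,[0,-0.005,0.01],0],
  [-1,[0,-0.005,0.01],0],
  [-1,[0,-0.005,0.01],0],
])

```text
clock: 31.0
position: [467.5, -143.6, 74.4]
ee_rot: [-0.698, 0.716, -0.001, 0.0]
contact_force: [2.6, 5.3, 2.6]
gripper_width: 7.7
```

```bash
python3 -c "
from arc import *
a=now()"
```

```text
clk 31.00 h -168.3 z -72.0 lat -1.3 r 183.0 alpha 203.17 theta 5.8 F [2.6 5.3 2.6] w 7.7 T [ 1.35 -0.79 -0.  ]
```

Forces are small; I continue in slow steps of about 2 mm.

Call:
drive_tool([
  [-1,[0,-0.004,0.007],0],
  [-1,[0,-0.004,0.007],0],
  [-1,[0,-0.004,0.007],0],
  [-1,[0,-0.004,0.007],0],
  [-1,[0,0,0],0],
])

```text
clock: 31.62
position: [472.2, -143.7, 65.7]
ee_rot: [-0.698, 0.716, -0.0, 0.0]
contact_force: [3.4, 5.0, 0.4]
gripper_width: 7.6
```

```bash
python3 -c "
from arc import *
a=now()
for n in ('side',):
    im=get_image(n); cv2.imwrite(f'pics/{n}22.png',np.clip(im[:,:,::-1]*1.6,0,255).astype('uint8'))
crop('pics/side22.png',220,130,90,90,'pics/s22.png',6)"
```

```text
clk 31.62 h -163.6 z -80.8 lat -1.3 r 182.5 alpha 206.27 theta 2.7 F [3.4 5.  0.4] w 7.6 T [ 1.34 -0.83  0.01]
```

View pics/s22.png

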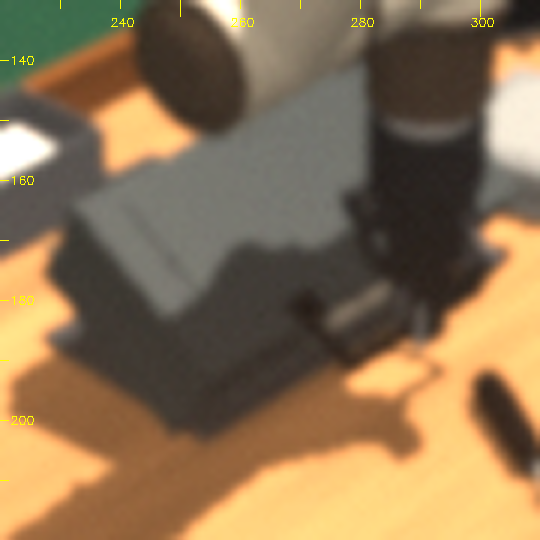

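Call:
drive_tool([
  [-1,[0,-0.003,0.006],0],
  [-1,[0,-0.003,0.006],0],
  [-1,[0,0,0],0],
])

```text
clock: 32.05
position: [473.5, -143.8, 63.4]
ee_rot: [-0.698, 0.716, -0.0, -0.0]
contact_force: [-1.6, 7.5, 10.2]
gripper_width: 7.8
```

Call:
drive_tool([
  [-1,[0,-0.002,0.006],0],
  [-1,[0,-0.002,0.006],0],
  [-1,[0,0,0],0],
])

```text
clock: 32.42
position: [473.6, -143.8, 63.0]
ee_rot: [-0.699, 0.715, 0.0, -0.001]
contact_force: [-11.3, 11.0, 38.0]
gripper_width: 7.7
```

Call:
drive_tool([
  [-1,[0,0,-0.006],0],
  [-1,[0,0,-0.003],0],
  [-1,[0,0,0],0],
])

```text
clock: 32.8
position: [473.5, -143.8, 63.3]
ee_rot: [-0.698, 0.716, 0.001, -0.001]
contact_force: [-5.3, 8.8, 19.1]
gripper_width: 7.8
```

```bash
python3 -c "
from arc import *
a=now()
for n in ('side','top'):
    im=get_image(n); cv2.imwrite(f'pics/{n}23.png',np.clip(im[:,:,::-1]*2.0,0,255).astype('uint8'))
for th in (0,.05): 
  for d,y,h in ((146,149,5),(146,149,0),(0,149,5),(146,-149,5),(190,65,3.5),(190,-65,3.5)): print(th,d,y,h,np.round(proj('side',lidpt(p,d,y,h,th)),1),np.round(proj('top',lidpt(p,d,y,h,th)),1))
print('front wall edge low',proj('side',bpt(p,[-73,149,0])))
crop('pics/side23.png',225,150,80,70,'pics/s23.png',9)
crop('pics/top23.png',245,130,130,90,'pics/t23.png',6)"
```

```text
clk 32.80 h -162.3 z -83.2 lat -1.3 r 182.4 alpha 207.13 theta 1.8 F [-5.3  8.8 19.1] w 7.8 T [ 2.3   1.37 -0.07]
0 146 149 5 [[256.4 192.5]] [[258.1 200.7]]
0 146 149 0 [[255.9 193.2]] [[258.1 200.1]]
0 0 149 5 [[233.2 163.9]] [[259.9 152.4]]
0 146 -149 5 [[306.2 162.4]] [[359.2 204.2]]
0 190 65 3.5 [[278.5 192. ]] [[285.8 215.4]]
0 190 -65 3.5 [[299.9 178.4]] [[329.3 216.9]]
0.05 146 149 5 [[256.9 191.5]] [[258.1 201.4]]
0.05 146 149 0 [[256.5 192.2]] [[258.1 200.9]]
0.05 0 149 5 [[233.1 163.9]] [[259.9 152.3]]
0.05 146 -149 5 [[306.8 161.4]] [[359.7 204.9]]
0.05 190 65 3.5 [[279.4 190.8]] [[285.9 216.4]]
0.05 190 -65 3.5 [[300.9 177.1]] [[329.8 218. ]]
front wall edge low [[248.88345163 203.44959653]]
```

View pics/s23.png

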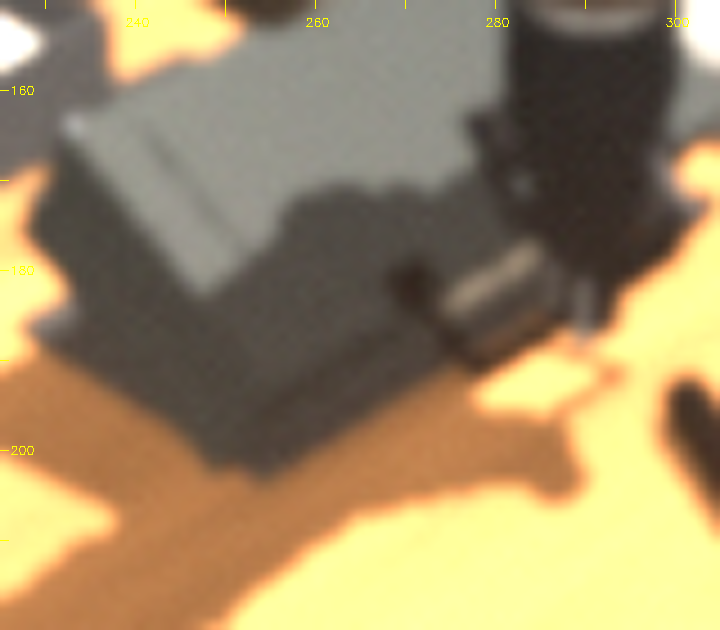

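View pics/t23.png

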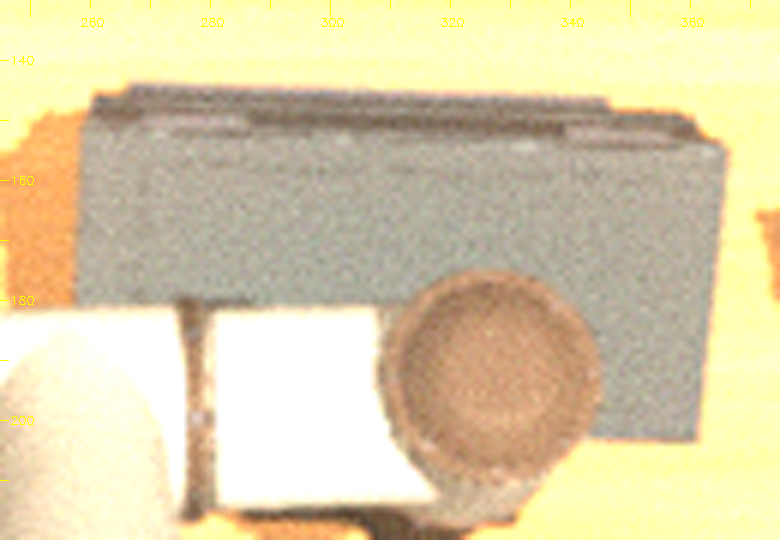

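Call:
drive_tool([
  [-1,[0,0,-0.005],0],
  [-1,[0,0,0],0],
  [-0.8,[0,0,0],0],
  [-0.75,[0,0,0],0],
  [-0.7,[0,0,0],0],
  [-0.6,[0,0,0],0],
])

```text
clock: 33.65
position: [474.1, -144.3, 62.1]
ee_rot: [-0.698, 0.716, 0.0, -0.001]
contact_force: [0.0, 0.5, 1.0]
gripper_width: 16.8
```

```bash
python3 -c "
from arc import *
a=now()
for n in ('side','top'):
    im=get_image(n); cv2.imwrite(f'pics/{n}24.png',np.clip(im[:,:,::-1]*2.0,0,255).astype('uint8'))
crop('pics/side24.png',225,150,80,70,'pics/s24.png',9)"
```

```text
clk 33.65 h -161.7 z -84.4 lat -1.8 r 182.4 alpha 207.56 theta 1.4 F [0.  0.5 1. ] w 16.8 T [ 0.04  0.   -0.05]
```

View pics/s24.png

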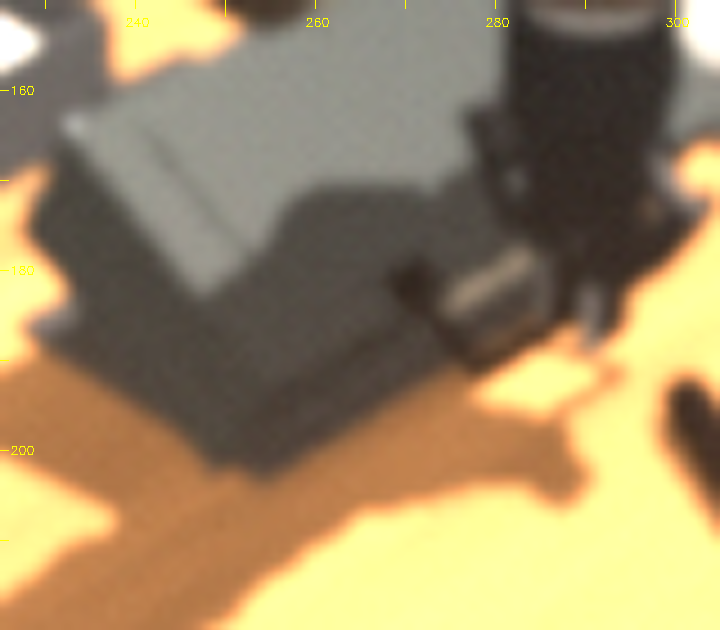

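Call:
drive_tool([
  [-0.4,[0,0,0],0],
  [-0.4,[0,0,0],0],
  [-0.4,[0,0,-0.015],0],
  [-0.4,[0,0,-0.03],0],
  [-0.4,[0,0,-0.06],0],
  [-0.4,[0,0,-0.12],0],
  [-0.4,[0,0,-0.15],0],
  [-0.4,[0,0.1,-0.15],0],
  [-0.4,[0,0.1,0],0],
  [-0.4,[0,0,0],0],
  [-0.4,[0,0,0],0],
])

```text
clock: 35.12
position: [415.1, -142.4, 220.3]
ee_rot: [-0.698, 0.716, -0.0, 0.0]
contact_force: [0.2, -0.5, -1.3]
gripper_width: 25.5
```

```bash
python3 -c "
from arc import *
a=now()
for n in ('side','top'):
    im=get_image(n); cv2.imwrite(f'pics/{n}25.png',np.clip(im[:,:,::-1]*1.4,0,255).astype('uint8'))
    crop(f'pics/{n}25.png',0,0,512,384,f'pics/{n}25b.png',1)
crop('pics/side25.png',220,130,90,90,'pics/s25.png',6)
crop('pics/top25.png',245,130,130,100,'pics/t25.png',6)"
```

```text
clk 35.12 h -220.7 z 73.9 lat -1.7 r 232.7 alpha 161.49 theta 47.4 F [ 0.2 -0.5 -1.3] w 25.5 T [0.01 0.02 0.01]
```

View pics/s25.png

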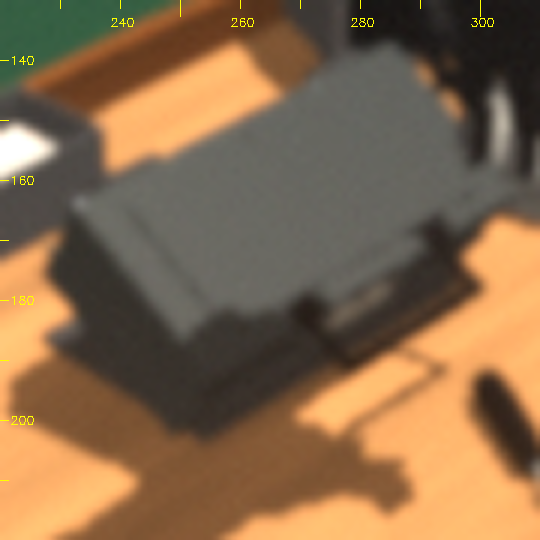

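View pics/t25.png

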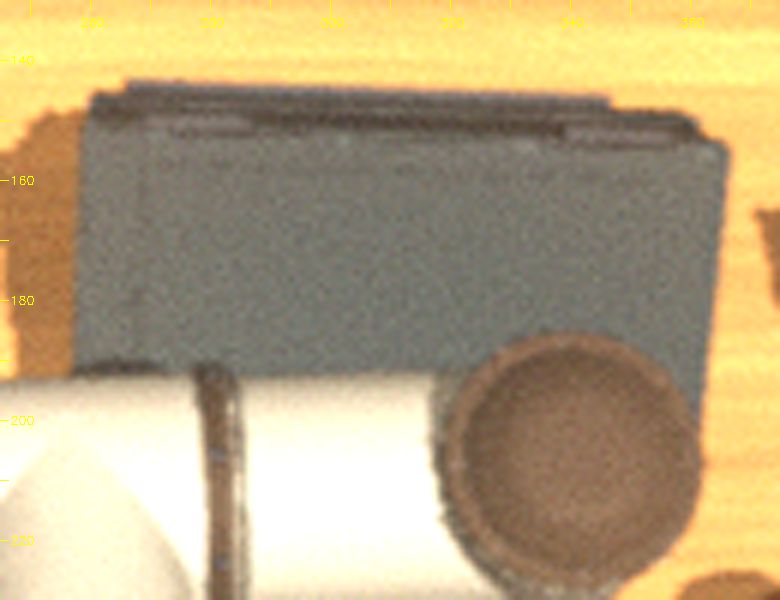

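View pics/top25b.png

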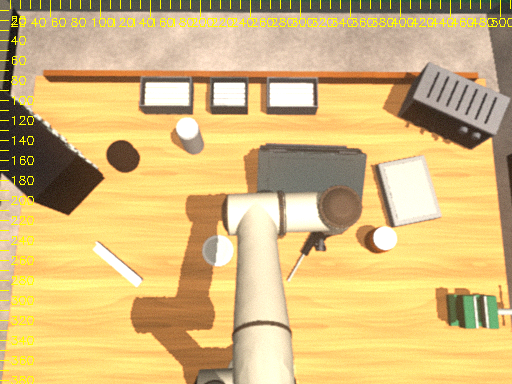

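```bash
python3 -c "
from bench import *
print(job_done())"
```

```text
the job is handed in; nothing more can be done
None
```

The loose case is filed in the gap and the lid is shut. I handed the job in at about 35 s of the 61 s allowed.

**Filing:**
- The tool can only point straight down, so I tilted the gripped case about 25° by pressing it against the bin's front rim (about 43 N at the wrist). It slid a few millimetres in the grip while I did this.
- I then lowered it into the gap and let go. It settled into line between its neighbours, and I pressed it down with closed fingers, using at most about 16 N.
- Pressing on each end put the top at 75–75.5 mm in the bin's frame, against 77 expected. The last picture before the lid closed showed all seven cases standing level, the neighbours having moved apart.

**Lid:**
- I held it by the handle all the way down and slowed to about 2 mm per step at the end. Forces stayed under about 10 N until it met the rim.
- One step too many then pressed it onto the rim with about 41 N through the fingers before I eased off. It did not move when I let go.

**Last checks:**
- **Lid closed:** the last pictures match the shut position to within about 2 pixels.
- **One disagreement:** the tool position at the stop read about 9 mm higher than a shut lid should give. I put this down to the bar creeping down in the pads, since it met a hard stop and the images agree with shut.
- **Surroundings:** in the last top view the other objects looked in place; I only compared it by eye. The arm was clear of everything.

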